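# Set out the lot-marking station

### The arm

A 6-joint arm with a two-finger parallel gripper is mounted at the origin on a cart in front of the work surface, level with it; the furniture and walls round the work are solid. World frame = base frame: x ahead of the robot, y to its left, z up, the work surface at z = 0. Lengths are in mm, angles in rad, forces in N, time in s.
With the tool pointing down it reaches from about 350 to 975 mm from the base axis. Payload 7.1 kg.
Tool frame: the origin (TCP) lies on the centre line of the jaws, within the pads' length; the fingertips stand 8 mm ahead of it and the grasp point (between the pads) lies 11 mm behind it; z points along the fingers, x is the direction in which the jaws open and shut, and the axes are right-handed (so a half turn about z gives the same grasp; the last joint's range is limited). The gripper opens to 88 mm and grips with 3 to 60 N. Pads are 20 mm wide; open, the fingers measure 115 mm over their backs; the gripper's body (75 mm by 178 mm) begins 61 mm behind the grasp point.
Start: joints at [-1.311, 0.423, 1.63, -0, 1.089, -0.019], TCP at [172.02, -600.844, 202.375] pointing down, gripper open.
Joint ranges: [-3, 3], [-0.9, 2.11], [0.09, 2.58], [-1.31, 4.45], [0.11, 2.69], [-2.54, 2.54]. Speed limits (rad/s): [2.39, 2.39, 3.01, 3.14, 3.14, 3.14].

### API

Orientations are given as a rotation vector (axis times angle).
In Python, from workcell import ctrl gives the robot as it stands.
- The arm moves only by the shell command python3 -m handwheel 'ROWS'. ROWS is JSON, a list of rows, each a list of 3 entries, a list of its own where there are three numbers: the turn, a rotation vector about the tool's x, y, z in rad, then the shift along the tool's x, y, z in mm, then the opening, from 0 (shut) to 1 (fully open). In form: [[[ax, ay, az], [tx, ty, tz], jaw], ...]. A call has exactly 10 rows; each row shifts and turns the pose as measured when the row begins, along the tool's axes as they then stand; what a row does not reach is not made up. A row lasts 1/12 s, in which the tool goes at most 41.7 mm and 7.16 degrees, less where a joint would pass 70% of its speed; a pose out of reach is approached as far as the arm can. A call with a gripper value outside its range is refused whole. The fingers move at their own pace and stop on an object; the grip force is fixed at half the most. Time passes only in rows, so rows that do not move let the fingers close, or fill a call up. It gives the time, the measured TCP pose, the force and the opening at its end, in the units of the state.
- ctrl.get_obs(): the state, without advancing time (a new reading comes with each control period).
- ctrl.get_image(name): name is "scene" or "top" or "wrist"; returns a dict with "pixels" (480x640x3 uint8, red, green, blue), "camera_matrix" (3x3 intrinsics, pixels), "dist" ([k1, k2, p1, p2, k3] as OpenCV has them; the pictures are not rectified), "rvec" (rotation vector, rad) and "tvec" (3), from world to camera coordinates, as OpenCV has them. Camera axes: x right, y down, z forward; pixel columns grow to the right and rows downward; lengths in mm; the calibration is good to about 2 mm. A picture is of the moment at which its call begins. There is no depth.
- ctrl.close_job(): hands the job in, once; it reports no verdict.
Trained networks look in a picture, given as the dict that the camera call returned (one of the last four; its "shot" number tells which), for a name from the list of things; names that differ only in an ending like _2 or _b are one class to them, and where a whole thing is asked for, a point or a joint stands for the part that bears it (a point fixed in the world has none). Each returns a list of dicts, best first, with "score" (0 to 1); they miss things now and then, are a little off and sometimes report something else, mostly with a low value. They report only what shows in the picture. A call takes as long as a camera call.
- ctrl.look_for(picture, query): "position" ([x, y, z] in mm, in the coordinates of the camera as it stood for that picture, good to about 4 mm: the middle of the surface that is visible of it).
- ctrl.spot_point(picture, query): "position" ([x, y, z] in mm, in the coordinates of the camera as it stood for that picture, good to about 4 mm: a listed point, or the origin of a listed thing).
The state is a dict: "t": time; "qpos": joint angles; "qvel": joint speeds; "joint_torque": joint torques, N m; "ee_pos": TCP position; "orientation": TCP orientation; "ft_force": force on the tool from outside, world axes, zero at the start; "moment": the same for the moment, N m; "width": finger opening in mm.
Only numpy, scipy, OpenCV 4.12 (cv2) and the standard library are available. Lean on these libraries where they do the work, as an engineer would, in place of code of your own. Each camera call takes 0.05 s, during which the arm holds its last target.

### The job

Swing the jig's clamp bar fully open, slide the test plate out towards you, lay it flat, lengthwise and centred on the wooden block, then set the steel disc centred on the plate's black pad. Stand the wooden stamp upright midway between the block and the nearby ink pad, in line with their centres. Lay the metal vial behind the ink pad (the side away from the robot), centred along its back edge and parallel to it, with a gap of about 2 cm.

Things in the scene. Friction and masses are not known exactly. Their poses are not given: they have to be found in the camera images.
- plate: Loose bare aluminium test plate 120 (x) x 36 (y) x 8 mm, 0.1 kg, black rubber pad on top near its +x end. Origin: centre of underside. Starts in the jig, 12 mm above the worktop; its plain -x end projects 42 mm before the jig's base: grip there across y. The pad cannot pass the closed bar, and a keeper covers the last 10 mm at +x: bar open, draw it level along the jig's -x by 25 mm +, then lift.
- plate_pad (a point): Centre of the top face of the plate's black rubber pad, 33 mm from the plate's centre along its +x, 10.5 mm above its underside.
- disc: Loose steel gauge disc, round, 35 mm in diameter, 8 mm thick, grey-brown, lying flat. Origin: centre of its underside; z up.
- stamp: Loose plain wooden stamp, standing: foot 46 (x) x 64 (y) x 22 mm high, above it a grip block 32 (x) x 50 (y) mm that reaches to 51 mm. Origin: centre of its underside; z up. Grip the upper block across x. A similar one far at the back, out of reach, is not meant.
- vial: Loose small metal vial with a grey cap, lying on its side: 24 (x) x 61 (y) x 17 mm (z). Origin: centre of its underside; y along its length. Grip across x.
- block: Plain wooden setting block, 125 (x) x 60 (y) x 25 mm high, screwed to the worktop. Origin: centre of its underside; x along its length, pointing away from the robot. The ink pad stands 220 mm from it, along its +y or -y.
- ink_pad: Closed ink pad, black with a grey lid, 74 (x) x 95 (y) x 19 mm high, fixed to the worktop. Origin: centre of its underside; x points to its back (away from the robot), y along its long edges. It is the one in line beside the block, not the similar one far back by the scale, out of reach.
- jig: Fixed grey metal clamp jig: base 84 (x, -34 to +50) x 100 (y) x 12 mm high, guides beside the plate's rear part, a keeper bridge 27.5 mm high across its +x end. Origin: on the worktop under the plate's centre line; x points from the plate's free end to the keeper. The bar's hinge axis runs along x at y = +40, z = 25 mm.
- clamp_bar (a joint): Angle (rad) of the steel clamp bar crossing over the plate: 0 closed (level, along -y from the hinge), growing as its -y end swings up and over towards +y; stop at 2.0 (fully open, leaning back past upright). Stiff hinge (0.1 N m): it stays where it is left.
- bar_handle (a point): Grip point on the bar's black round cross handle, a rod 10 mm in diameter, 55 mm long, parallel to the hinge axis, overhanging to +x at the bar's free end. Closed it lies at (28, -40, 45) mm in the jig's frame, 82 mm from the hinge axis. Grip from above across the rod (along the jig's y); the rod can turn between the pads as the bar swings.

How it is judged:
By the outcome, as a careful person would: the job done as asked, in the order asked, and still so for the second after the job is handed in, with the robot touching nothing.
It also fails if it takes over 118 s, if anything falls off the work surface, if the arm or the gripper's body presses on something with over 40 N, if the wrist force passes 120 N, or if a joint passes its speed limit or range.

## Working session

There is one attempt and no reset: what is moved stays moved. The work goes in short steps, Python scripts to look and compute and a shell command to move; the robot and the scene stay as the last step left them, time stands still between calls to the robot, and variables do not carry over. Pictures are saved under pics/ and viewed, and the job is handed in when it is done.

```bash
ls; mkdir -p pics
cat > h.py <<'E'
import numpy as np, cv2
from workcell import ctrl
def save(im,n):
    cv2.imwrite(f'pics/{n}.png',cv2.cvtColor(im['pixels'],cv2.COLOR_RGB2BGR))
def c2w(im,p):
    R=cv2.Rodrigues(np.array(im['rvec'],float))[0]
    return R.T@(np.array(p,float)-np.array(im['tvec'],float).ravel())
def proj(im,P):
    return cv2.projectPoints(np.array(P,float).reshape(-1,3),np.array(im['rvec'],float),np.array(im['tvec'],float),np.array(im['camera_matrix'],float),np.array(im['dist'],float))[0].reshape(-1,2)
def ray(im,uv,z):
    K=np.array(im['camera_matrix'],float);d=np.array(im['dist'],float)
    n=cv2.undistortPoints(np.array(uv,float).reshape(-1,1,2),K,d).reshape(-1,2)
    R=cv2.Rodrigues(np.array(im['rvec'],float))[0];t=np.array(im['tvec'],float).ravel()
    o=-R.T@t;out=[]
    for a,b in n:
        v=R.T@np.array([a,b,1]);out.append(o+v*(z-o[2])/v[2])
    return np.array(out)
def find(im,qs,f='spot_point'):
    for q in qs:
        for r in getattr(ctrl,f)(im,q)[:3]:
            w=c2w(im,r['position']);print(f,q,round(r['score'],2),w.round(1),proj(im,w).round(0)[0])
E
python3 - <<'E'
from h import *
o=ctrl.get_obs();print(o)
for n in['scene','top']:
    im=ctrl.get_image(n);save(im,n+'0');print(n)
    find(im,['plate','plate_pad','disc','stamp','vial','block','ink_pad','jig','bar_handle'])
im=ctrl.get_image('wrist');save(im,'wrist0')
E
```

```text
pics
{'t': 0.0, 'qpos': array([-1.31102581e+00,  4.23839961e-01,  1.63068050e+00,  4.60426946e-06,
        1.08858151e+00, -1.90009586e-02]), 'qvel': array([ 2.11233919e-03, -1.54055126e-04,  7.76571671e-05, -4.25398336e-04,
        4.55667779e-04,  6.22359850e-04]), 'joint_torque': array([ 2.08313868e-04, -5.44619071e+01, -2.73666215e+01,  6.42258511e-02,
        2.27525382e-02, -1.32144755e-04]), 'ee_pos': array([ 171.86100299, -600.30474956,  201.60599642]), 'orientation': array([-2.50778378e+00,  1.89070101e+00,  1.86111686e-03]), 'ft_force': array([-0.52012271, -0.42975966,  0.07225058]), 'moment': array([0.06759525, 0.00845611, 0.03235306]), 'width': 87.97106353571256}
scene
spot_point plate 0.82 [495.  347.1   9. ] [238. 207.]
spot_point plate_pad 0.57 [530.3 347.8  14.8] [254. 199.]
spot_point plate_pad 0.51 [411.1 139.1  -4.5] [237. 291.]
spot_point disc 0.67 [409.3 135.3  -3.1] [237. 292.]
spot_point stamp 0.97 [442.8  11.7  -1.1] [285. 334.]
spot_point vial 0.49 [652.4 190.6  -3.2] [344. 232.]
spot_point block 0.81 [ 598.4 -141.1   -6. ] [423. 370.]
spot_point ink_pad 0.57 [606.  75.  -3.] [353. 277.]
spot_point jig 0.96 [511.1 346.3  -2.4] [246. 209.]
spot_point bar_handle 0.9 [540.3 314.5  49.2] [264. 192.]
top
spot_point plate 0.59 [495.5 344.6  12. ] [202. 272.]
spot_point plate 0.34 [527.6 347.2  23.2] [200. 255.]
spot_point plate_pad 0.96 [531.  346.6  21.6] [201. 254.]
spot_point disc 0.77 [408.1 133.4  -0.5] [307. 319.]
spot_point stamp 0.65 [443.8  13.6  -0.7] [367. 301.]
spot_point vial 0.46 [654.4 189.8  -0. ] [282. 199.]
spot_point block 0.67 [ 592.7 -141.4   -2.4] [440. 231.]
spot_point ink_pad 0.96 [607.6  77.8  -0.7] [335. 222.]
spot_point jig 0.75 [506.4 349.7  -3.6] [202. 268.]
spot_point bar_handle 0.77 [539.6 312.9  58. ] [214. 247.]
spot_point bar_handle 0.57 [408.5 133.5  -3.1] [307. 318.]
```

View pics/scene0.png

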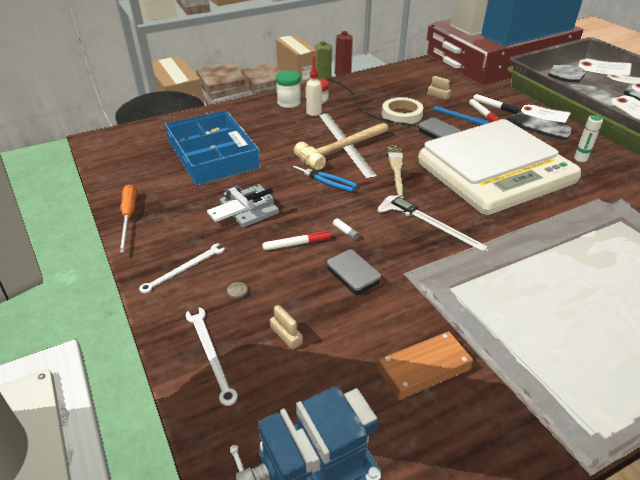

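View pics/top0.png

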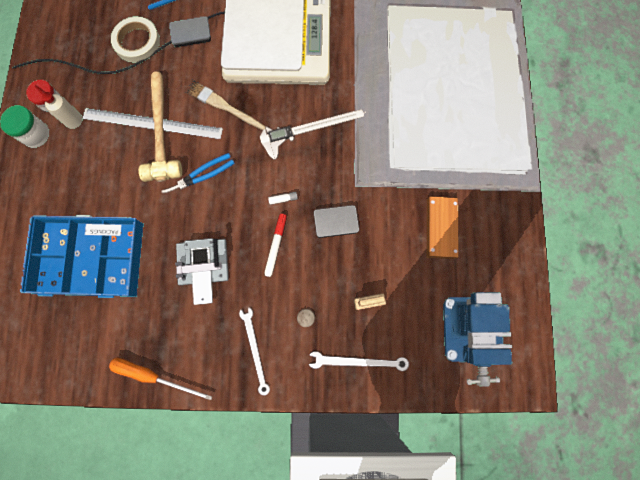

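View pics/wrist0.png

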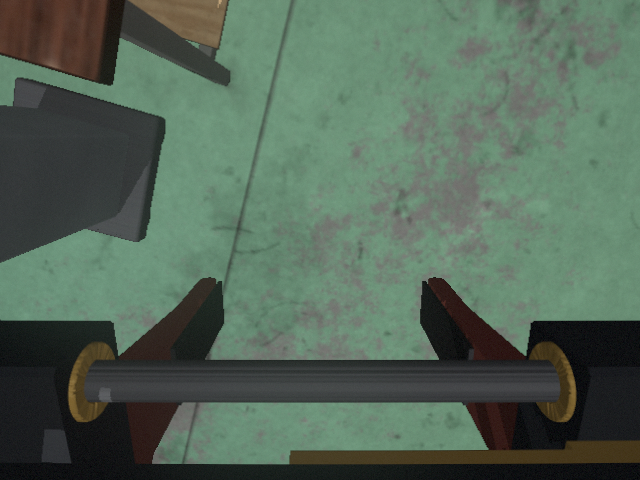

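Run:
```python
from h import *
im=cv2.imread('pics/top0.png')
def crop(u,v,w=40,h=30): return cv2.resize(im[v-h:v+h,u-w:u+w],(400,300),interpolation=cv2.INTER_CUBIC)
a=np.vstack([np.hstack([crop(203,268),crop(370,300)]),np.hstack([crop(285,198),crop(306,318)])])
cv2.imwrite('pics/c1.png',a)
a=np.vstack([np.hstack([crop(337,220),crop(444,228,48,36)]),])
cv2.imwrite('pics/c2.png',a)
im=cv2.imread('pics/scene0.png')
a=np.hstack([crop(245,203,48,36),crop(287,326)]);cv2.imwrite('pics/c3.png',a)
```

```text
(no output)
```

View pics/c1.png

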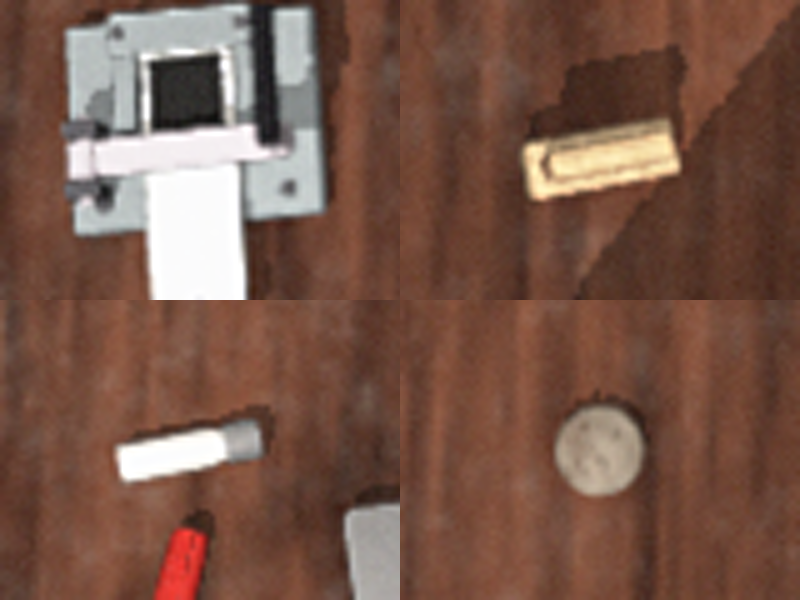

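View pics/c2.png

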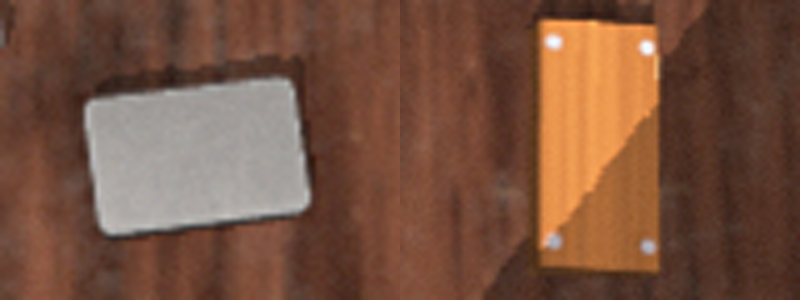

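View pics/c3.png

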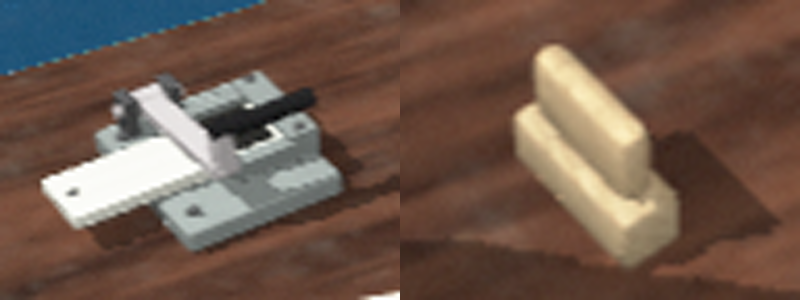

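Run:
```python
from h import *
im=ctrl.get_image('top')
print(im['camera_matrix'],im['dist'])
def q(name,c,org,s,z):
    P=ray(im,np.array(c)/s+np.array(org)-0.5+0.5/s,z)
    d=np.diff(np.vstack([P,P[:1]]),axis=0)
    print(name,P[:,:2].round(1).tolist(),'ctr',P.mean(0).round(1),'len',np.linalg.norm(d,axis=1).round(1),'ang',np.degrees(np.arctan2(d[:,1],d[:,0])).round(1))
q('jig',[(66,28),(312,5),(327,212),(77,235)],(163,238),5,12)
q('ink',[(84,96),(293,75),(314,212),(103,238)],(297,190),5,19)
q('block',[(141,20),(259,24),(260,271),(141,268)],(396,192),100/24,25)
q('stampfoot',[(124,144),(272,118),(282,174),(134,203)],(330,270),5,22)
q('stampfoot z51',[(145,153),(271,121),(281,172),(153,183)],(330,270),5,51)
q('vial',[(114,146),(255,119),(263,155),(124,182)],(245,168),5,9)
q('plate',[(145,170),(240,165),(246,300),(150,300)],(163,238),5,20)
q('disc',[(155,150),(200,104),(245,150),(200,196)],(266,288),5,8)
i2=ctrl.get_image('scene')
R=cv2.Rodrigues(np.array(i2['rvec']))[0];print('scene cam',-R.T@np.array(i2['tvec']).ravel())
R=cv2.Rodrigues(np.array(im['rvec']))[0];print('top cam',-R.T@np.array(im['tvec']).ravel())
```

```text
[[447.08510001   0.         319.52636537]
 [  0.         447.08510001 236.41285388]
 [  0.           0.           1.        ]] [-0.06505904  0.          0.          0.          0.        ]
jig [[552.9, 401.3], [564.5, 302.1], [480.7, 291.5], [469.4, 390.6]] ctr [516.9 346.4  12. ] len [99.8 84.4 99.7 84.2] ang [ -83.4 -172.8   96.5    7.3]
ink [[628.8, 124.3], [639.7, 38.6], [582.4, 30.1], [569.9, 115.5]] ctr [605.2  77.1  19. ] len [86.3 58.  86.3 59.6] ang [ -82.8 -171.6   98.3    8.4]
block [[659.3, -114.7], [658.8, -174.3], [534.6, -169.0], [535.0, -110.5]] ctr [ 596.9 -142.1   25. ] len [ 59.6 124.4  58.5 124.4] ang [-90.4 177.5  89.6  -2. ]
stampfoot [[448.2, 40.5], [459.3, -18.1], [437.4, -21.8], [425.3, 36.6]] ctr [442.6   9.3  22. ] len [59.7 22.2 59.6 23.2] ang [ -79.3 -170.3  101.7    9.8]
stampfoot z51 [[443.2, 35.6], [456.0, -12.7], [436.8, -16.4], [431.9, 32.5]] ctr [442.    9.7  51. ] len [50.  19.6 49.1 11.7] ang [ -75.1 -169.3   95.7   15.1]
vial [[655.1, 220.0], [668.1, 161.9], [652.6, 158.2], [639.7, 215.3]] ctr [653.9 188.8   9. ] len [59.6 15.9 58.5 16.1] ang [ -77.4 -166.5  102.7   17.1]
plate [[495.1, 363.1], [497.8, 325.6], [444.8, 320.0], [444.0, 357.7]] ctr [470.4 341.6  20. ] len [37.7 53.4 37.7 51.4] ang [ -85.7 -174.1   91.2    6. ]
disc [[409.5, 153.3], [427.8, 136.0], [410.1, 117.8], [391.9, 135.2]] ctr [409.8 135.6   8. ] len [25.2 25.4 25.2 25.3] ang [ -43.5 -134.3  136.3   45.9]
scene cam [ 236.036644   -499.86936889  664.59633985]
top cam [394.20771231 132.60666125 903.3012316 ]
```

```bash
cat >> h.py <<'E'
def go(target,yaw=None,n=10):
    """shift to target world TCP in tool axes, yaw (deg) = wanted tool-x heading"""
    o=ctrl.get_obs();R=cv2.Rodrigues(np.array(o['orientation']))[0]
    d=np.array(target,float)-o['ee_pos'];t=R.T@d
    h=np.degrees(np.arctan2(R[1,0],R[0,0]))
    print('pos',o['ee_pos'].round(1),'heading',h.round(2),'tilt',np.degrees(np.arccos(-R[2,2])).round(2),'w',o['width'].round(1),'F',o['ft_force'].round(1),'t',round(o['t'],2))
    if yaw is not None:
        a=-(((yaw-h+90)%180)-90);print('turn z (rad) total',round(np.radians(a),4))
        T=R@cv2.Rodrigues(np.array([0,0,np.radians(a)]))[0];print(' shift after turn',(T.T@d).round(1))
    print('shift',t.round(1),'per row',(t/n).round(2),'len/row',np.linalg.norm(t/n).round(1))
E
python3 -m handwheel '[[[0,0,0],[-20,-22,-6.4],1],[[0,0,0],[-20,-22,-6.4],1],[[0,0,0],[-20,-22,-6.4],1],[[0,0,0],[-20,-22,-6.4],1],[[0,0,0],[-20,-22,-6.4],1],[[0,0,0],[-20,-22,-6.4],1],[[0,0,0],[-20,-22,-6.4],1],[[0,0,0],[-20,-22,-6.4],1],[[0,0,0],[-20,-22,-6.4],1],[[0,0,0],[-20,-22,-6.4],1]]'
python3 -c "
from h import *
go([500,-40,340],-90)"
```

```text
t: 1.98
ee_pos: [331.4, -341.8, 267.2]
orientation: [2.499, -1.902, 0.001]
ft_force: [0.6, -1.0, -0.3]
width: 87.6Traceback (most recent call last):
  File "<string>", line 3, in <module>
    go([500,-40,340],-90)
    ~~^^^^^^^^^^^^^^^^^^^
  File "h.py", line 27, in go
    print('pos',o['ee_pos'].round(1),'heading',h.round(2),'tilt',np.degrees(np.arccos(-R[2,2])).round(2),'w',o['width'].round(1),'F',o['ft_force'].round(1),'t',round(o['t'],2))
                                                                                                             ^^^^^^^^^^^^^^^^
AttributeError: 'float' object has no attribute 'round'
```

```bash
sed -i "s/o\['width'\].round(1)/round(float(o['width']),1)/" h.py
python3 -c "
from h import *
go([500,-40,340],-90)"
```

```text
pos [ 331.4 -341.8  267.2] heading -74.54 tilt 0.05 w 87.6 F [ 0.6 -1.  -0.3] t 1.98
turn z (rad) total 0.2698
 shift after turn [-301.7 -168.6  -73.1]
shift [-245.9 -242.9  -73.1] per row [-24.59 -24.29  -7.31] len/row 35.3
```

```bash
python3 -m handwheel '[[[0,0,0.027],[-27.5,-20.7,-7.3],1],[[0,0,0.027],[-27.5,-20.7,-7.3],1],[[0,0,0.027],[-27.5,-20.7,-7.3],1],[[0,0,0.027],[-27.5,-20.7,-7.3],1],[[0,0,0.027],[-27.5,-20.7,-7.3],1],[[0,0,0.027],[-27.5,-20.7,-7.3],1],[[0,0,0.027],[-27.5,-20.7,-7.3],1],[[0,0,0.027],[-27.5,-20.7,-7.3],1],[[0,0,0.027],[-27.5,-20.7,-7.3],1],[[0,0,0.027],[-27.5,-20.7,-7.3],1]]'
python3 - <<'E'
from h import *
im=ctrl.get_image('wrist');save(im,'w1')
R=cv2.Rodrigues(np.array(im['rvec']))[0];print(-R.T@np.array(im['tvec']).ravel(),R.round(2).tolist())
find(im,['stamp','block','ink_pad'])
go([541.6,309.1,150],-83.1)
E
```

```text
t: 2.82
ee_pos: [500.6, -25.1, 346.2]
orientation: [-2.204, 2.236, -0.01]
ft_force: [1.5, -0.4, -1.0]
width: 88.1
[570.01029534 -25.21462371 530.00298726] [[-0.01, -1.0, 0.0], [-0.97, 0.01, 0.26], [-0.26, 0.0, -0.97]]
spot_point stamp 0.68 [493.  342.2  11.7] [ 45. 202.]
spot_point block 0.91 [ 599.  -141.8    0.8] [411. 112.]
spot_point ink_pad 0.69 [602.5  79.9   2.2] [238. 112.]
pos [500.2 -26.3 345.4] heading -90.6 tilt 0.35 w 87.5 F [-0.4  0.  -0.3] t 3.02
turn z (rad) total -0.131
 shift after turn [-328.9  -80.6  194.3]
shift [-336.6  -36.9  194.3] per row [-33.66  -3.69  19.43] len/row 39.0
```

View pics/w1.png

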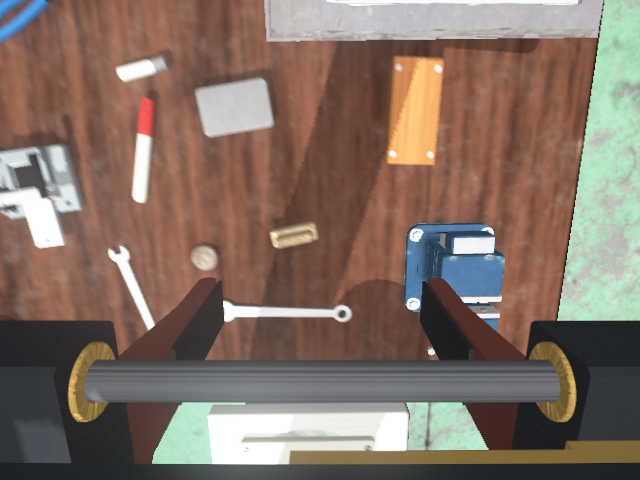

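Run:
```python
from h import *
im=cv2.imread('pics/w1.png')
def crop(u,v,w=50,h=37.5,W=400,H=300):
    M=np.array([[W/(2*w),0,W/2-u*W/(2*w)],[0,H/(2*h),H/2-v*H/(2*h)]]);return cv2.warpAffine(im,M,(W,H),flags=cv2.INTER_CUBIC)
a=np.vstack([np.hstack([crop(235,106),crop(415,110,80,60)]),np.hstack([crop(294,235),crop(142,68)])])
cv2.imwrite('pics/c4.png',a)
```

```text
(no output)
```

View pics/c4.png

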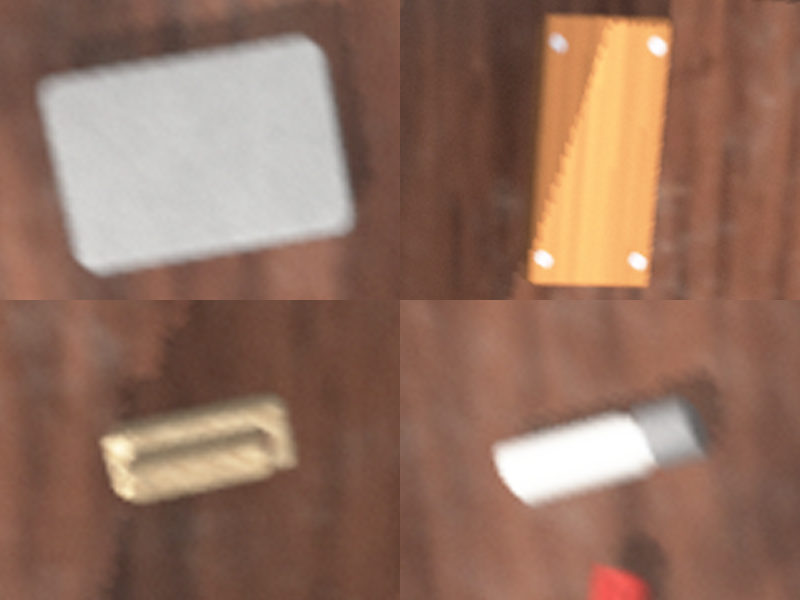

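Run:
```python
from h import *
im=ctrl.get_image('wrist')
def q(name,c,org,s,z):
    P=ray(im,np.array(c)/s+np.array(org)+0,z)
    d=np.diff(np.vstack([P,P[:1]]),axis=0)
    print(name,P[:,:2].round(1).tolist(),'ctr',P.mean(0).round(1),'len',np.linalg.norm(d,axis=1).round(1),'ang',np.degrees(np.arctan2(d[:,1],d[:,0])).round(1))
q('ink',[(36,82),(322,32),(357,232),(80,277)],(185,68.5),4,19)
q('block',[(145,15),(270,20),(249,287),(130,284)],(335,50),2.5,25)
q('vial',[(93,146),(298,95),(310,157),(135,205)],(92,30.5),4,9)
q('stamp far edge',[(102,137),(283,95),(296,166)],(244,197.5),4,22)
o=ctrl.get_obs();print(o['ee_pos'])
```

```text
ink [[627.4, 126.8], [640.5, 39.3], [582.4, 31.1], [570.0, 118.3]] ctr [605.1  78.9  19. ] len [88.4 58.6 88.  58.1] ang [ -81.5 -172.    98.1    8.4]
block [[660.7, -112.6], [658.0, -171.7], [533.9, -169.3], [536.0, -109.3]] ctr [ 597.1 -140.7   25. ] len [ 59.2 124.2  60.1 124.8] ang [-92.6 178.9  88.   -1.5]
vial [[655.2, 224.0], [668.7, 159.6], [651.1, 157.8], [638.1, 213.4]] ctr [653.3 188.7   9. ] len [65.8 17.6 57.1 20.1] ang [ -78.2 -174.2  103.2   31.9]
stamp far edge [[449.0, 42.6], [462.4, -17.3], [438.4, -21.3]] ctr [449.9   1.3  22. ] len [61.4 24.4 64.7] ang [ -77.3 -170.7   80.6]
[499.55922319 -27.09492069 345.08450161]
```

```bash
python3 -m handwheel '[[[0,0,-0.0131],[-33,-5.8,18],0.5],[[0,0,-0.0131],[-33,-5.8,18],0.5],[[0,0,-0.0131],[-33,-5.8,18],0.5],[[0,0,-0.0131],[-33,-5.8,18],0.5],[[0,0,-0.0131],[-33,-5.8,18],0.5],[[0,0,-0.0131],[-33,-5.8,18],0.5],[[0,0,-0.0131],[-33,-5.8,18],0.5],[[0,0,-0.0131],[-33,-5.8,18],0.5],[[0,0,-0.0131],[-33,-5.8,18],0.5],[[0,0,-0.0131],[-33,-5.8,18],0.5]]'
python3 - <<'E'
from h import *
for n in ['wrist','scene']:
    im=ctrl.get_image(n);save(im,n+'2')
    find(im,['bar_handle','jig','plate'])
im=cv2.imread('pics/scene2.png')
cv2.imwrite('pics/c5.png',cv2.resize(im[120:270,150:350],(800,600),interpolation=cv2.INTER_CUBIC))
go([541.6,309.1,37],-83.1)
E
```

```text
t: 3.9
ee_pos: [547.3, 293.9, 158.7]
orientation: [2.325, -2.112, 0.022]
ft_force: [0.1, -0.0, 0.2]
width: 43.7
spot_point bar_handle 0.6 [540.3 309.9  52.4] [299. 239.]
spot_point bar_handle 0.37 [506.1 347.2   0.6] [258. 258.]
spot_point jig 0.96 [505.9 349.4   4.9] [254. 259.]
spot_point plate 0.82 [492.7 339.7  11.1] [263. 277.]
spot_point bar_handle 0.64 [541.7 314.1  48.9] [264. 193.]
spot_point jig 0.72 [510.1 346.7  -2.8] [245. 209.]
spot_point plate 0.74 [496.6 347.9   9.2] [239. 206.]
pos [547.8 292.8 161. ] heading -84.55 tilt 0.82 w 44.1 F [-0.4  0.3  0.2] t 4.3
turn z (rad) total -0.0252
 shift after turn [-18.1   5.5 123.7]
shift [-18.    6.  123.7] per row [-1.8   0.6  12.37] len/row 12.5
```

View pics/wrist2.png

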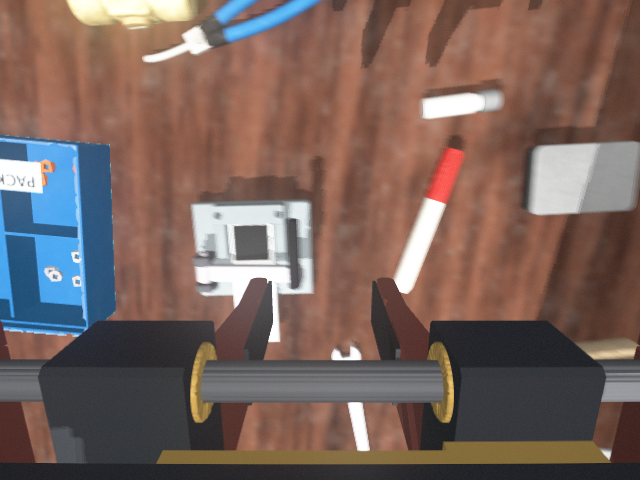

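View pics/c5.png

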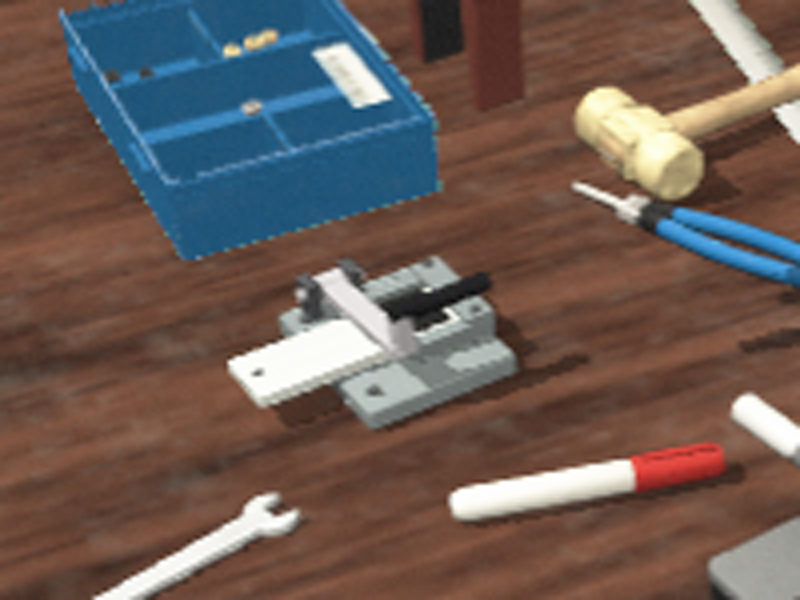

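Run:
```python
from h import *
im=ctrl.get_image('wrist')
print(ray(im,[(293,220),(295,284),(294,251)],45).round(1))
it=ctrl.get_image('top'); save(it,'t2')
o=ctrl.get_obs();R=cv2.Rodrigues(o['orientation'])[0];print(R.round(3).tolist())
# top0 handle: crop origin (163,238) s5: (262,5)-(268,140)
print(ray(it,np.array([(262,8),(269,140)])/5+[163,238],45).round(1))
```

```text
[[553.6 315.2  45. ]
 [501.3 309.5  45. ]
 [528.8 312.5  45. ]]
[[0.095, -0.995, 0.012], [-0.995, -0.096, -0.009], [0.01, -0.011, -1.0]]
[[555.8 314.5  45. ]
 [504.1 308.7  45. ]]
```

```bash
cat >> h.py <<'E'
def go(target,yaw=None,n=10):
    o=ctrl.get_obs();R=cv2.Rodrigues(np.array(o['orientation']))[0]
    d=np.array(target,float)-o['ee_pos']
    h=np.degrees(np.arctan2(R[1,0],R[0,0]))
    print('pos',o['ee_pos'].round(1),'heading',h.round(2),'tilt',np.degrees(np.arccos(min(1,-R[2,2]))).round(2),'w',round(float(o['width']),1),'F',o['ft_force'].round(1),'t',round(o['t'],2))
    y=h if yaw is None else h+((yaw-h+90)%180)-90
    a=np.radians(y);T=np.array([[np.cos(a),np.sin(a),0],[np.sin(a),-np.cos(a),0],[0,0,-1]])
    print('turn',cv2.Rodrigues(R.T@T)[0].ravel().round(3),'per row',(cv2.Rodrigues(R.T@T)[0].ravel()/n).round(4))
    s0=R.T@d;s1=T.T@d
    print('shift now',s0.round(1),'after turn',s1.round(1),'mean/row',((s0+s1)/2/n).round(2),'len/row',np.linalg.norm(d/n).round(1))
E
python3 -c "
from h import *
go([537,312.8,37],-83.3)"
```

```text
pos [547.8 293.3 160.9] heading -84.52 tilt 0.82 w 43.9 F [-0.2  0.1 -0. ] t 4.4
turn [-0.011 -0.01  -0.021] per row [-0.0011 -0.001  -0.0021]
shift now [-21.6  10.2 123.6] after turn [-20.6   8.5 123.9] mean/row [-2.11  0.94 12.38] len/row 12.6
```

```bash
python3 -m handwheel '[[[-0.004,-0.003,-0.007],[-7,3,0],0.5],[[-0.004,-0.003,-0.007],[-7,3,0],0.5],[[-0.004,-0.003,-0.007],[-7,3,0],0.5],[[0,0,0],[0,0,20],0.5],[[0,0,0],[0,0,20],0.5],[[0,0,0],[0,0,20],0.5],[[0,0,0],[0,0,20],0.5],[[0,0,0],[0,0,10],0.5],[[0,0,0],[0,0,0],0.5],[[0,0,0],[0,0,0],0.5]]'
python3 - <<'E'
from h import *
im=ctrl.get_image('wrist');save(im,'w3')
im=ctrl.get_image('scene');save(im,'s3')
go([537,312.8,37],-83.3)
a=cv2.imread('pics/s3.png');b=cv2.imread('pics/w3.png')
cv2.imwrite('pics/c6.png',np.hstack([cv2.resize(a[120:270,170:320],(400,400)),cv2.resize(b[150:450,170:470],(400,400))]))
E
```

```text
t: 5.23
ee_pos: [536.7, 319.4, 72.5]
orientation: [-2.347, 2.079, 0.002]
ft_force: [1.3, -0.2, -0.2]
width: 44.2
pos [537.2 319.4  73.2] heading -83.07 tilt 0.46 w 44.1 F [-0.3  0.  -0.2] t 5.33
turn [-0.005  0.006  0.004] per row [-0.0005  0.0006  0.0004]
shift now [ 6.8  1.2 36.2] after turn [ 6.6  0.9 36.2] mean/row [0.67 0.11 3.62] len/row 3.7
```

View pics/c6.png

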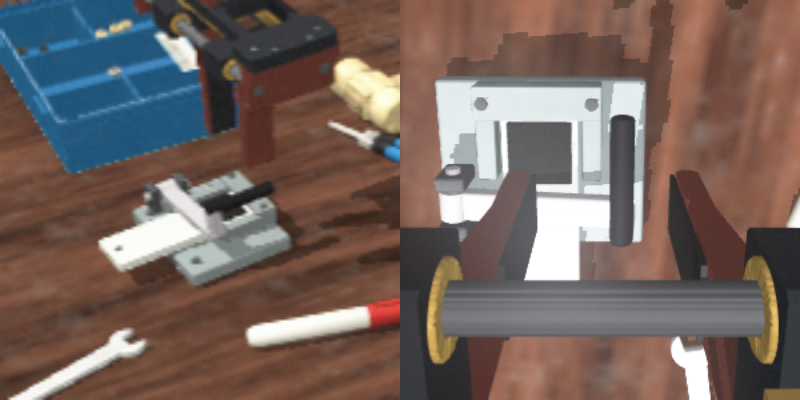

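Run:
```python
from h import *
im=ctrl.get_image('wrist')
print(ray(im,[(337,239),(336,333)],45).round(1))
print(proj(im,[[537,319.4,73.2-0],[537,319.4,81],[541.6,309.1,45]]))
i=ctrl.get_image('scene');print(proj(i,[[537,319.4,65]]))
```

```text
[[552.7 313.5  45. ]
 [495.7 306.6  45. ]]
[[322.82897739 282.40656229]
 [322.76762061 288.24535566]
 [342.20901379 258.99309442]]
[[260.48374511 185.00700061]]
```

```bash
python3 -m handwheel '[[[-0.005,0.006,0],[7,-3.3,0],0.5],[[0,0,0],[0,0,12],0.5],[[0,0,0],[0,0,12],0.5],[[0,0,0],[0,0,8],0.5],[[0,0,0],[0,0,3.5],0.5],[[0,0,0],[0,0,0],0.5],[[0,0,0],[0,0,0],0],[[0,0,0],[0,0,0],0],[[0,0,0],[0,0,0],0],[[0,0,0],[0,0,0],0]]'
python3 - <<'E'
from h import *
im=ctrl.get_image('wrist');save(im,'w4')
im=ctrl.get_image('scene');save(im,'s4')
go([541,312,37],-83.3)
a=cv2.imread('pics/s4.png');b=cv2.imread('pics/w4.png')
cv2.imwrite('pics/c7.png',np.hstack([cv2.resize(a[120:270,170:320],(400,400)),cv2.resize(b[150:450,170:470],(400,400))]))
E
```

```text
t: 6.27
ee_pos: [543.7, 312.4, 36.2]
orientation: [-2.348, 2.082, -0.003]
ft_force: [-0.3, -0.0, 0.0]
width: 20.5
pos [543.8 312.4  36.4] heading -83.14 tilt 0.24 w 12.8 F [-0.2 -0.  -1. ] t 6.37
turn [-0.004  0.001  0.003] per row [-0.0004  0.0001  0.0003]
shift now [ 0.1  2.8 -0.6] after turn [ 0.1  2.8 -0.6] mean/row [ 0.01  0.28 -0.06] len/row 0.3
```

View pics/c7.png

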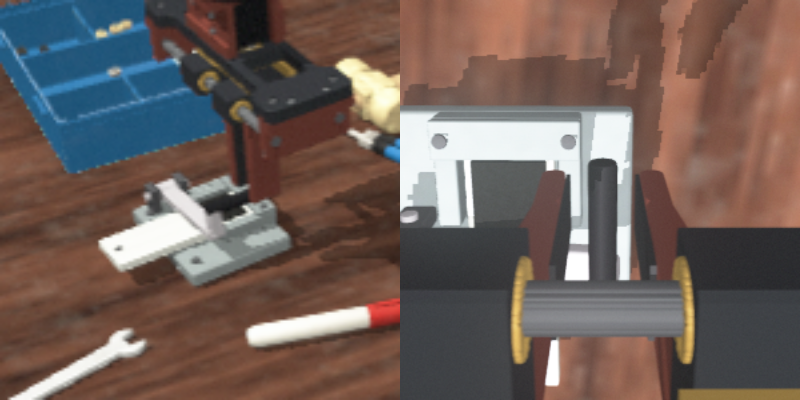

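```bash
python3 -m handwheel '[[[0,0,0],[0,0,0],0],[[0,0,0],[0,0,0],0],[[0,0,0],[0,0,0],0],[[0,0,0],[-1.2,0,-4],0],[[0,0,0],[-1.3,0,-4.2],0],[[0,0,0],[-4,0,-9.3],0],[[0,0,0],[-5.1,0,-8.6],0],[[0,0,0],[-6.1,0,-8],0],[[0,0,0],[-7.1,0,-7.2],0],[[0,0,0],[0,0,0],0]]'
python3 - <<'E'
from h import *
im=ctrl.get_image('scene');save(im,'s5')
go([541,312,37],-83.3)
a=cv2.imread('pics/s5.png')
cv2.imwrite('pics/c8.png',cv2.resize(a[100:280,130:330],(600,540)))
E
```

```text
t: 7.2
ee_pos: [541.3, 340.4, 84.1]
orientation: [-2.345, 2.08, -0.004]
ft_force: [0.3, 0.4, 0.3]
width: 0.6
pos [541.1 339.8  83.5] heading -83.15 tilt 0.39 w 0.5 F [-0.4 -0.2 -0.6] t 7.25
turn [-0.007  0.002  0.003] per row [-0.0007  0.0002  0.0003]
shift now [27.7  3.7 46.4] after turn [27.6  3.4 46.5] mean/row [2.76 0.35 4.65] len/row 5.4
```

View pics/c8.png

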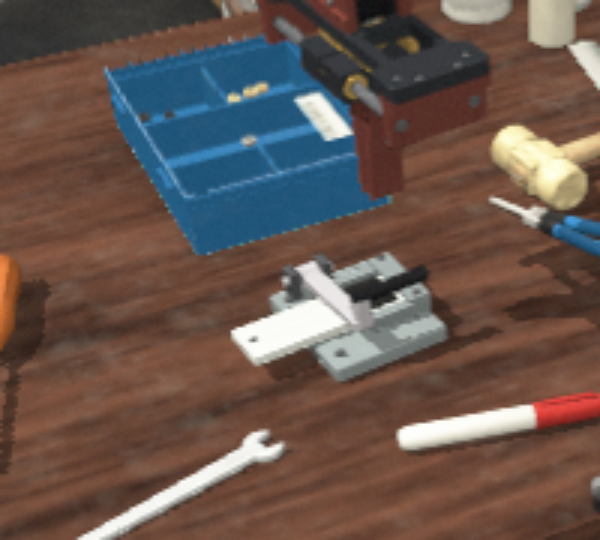

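Run:
```python
from h import *
it=ctrl.get_image('top');i=ctrl.get_image('scene');iw=ctrl.get_image('wrist')
save(it,'t6');save(iw,'w6')
a=cv2.imread('pics/t6.png');b=cv2.imread('pics/s5.png');c=cv2.imread('pics/w6.png')
def crop(im,u,v,w,h,W=400,H=300):
    M=np.array([[W/(2*w),0,W/2-u*W/(2*w)],[0,H/(2*h),H/2-v*H/(2*h)]]);return cv2.warpAffine(im,M,(W,H),flags=cv2.INTER_CUBIC)
cv2.imwrite('pics/c9.png',np.vstack([np.hstack([crop(a,203,262,40,30),crop(b,250,200,40,30)]),np.hstack([crop(c,320,240,160,120),crop(cv2.imread('pics/w4.png'),320,270,80,60)])]))
```

```text
(no output)
```

View pics/c9.png

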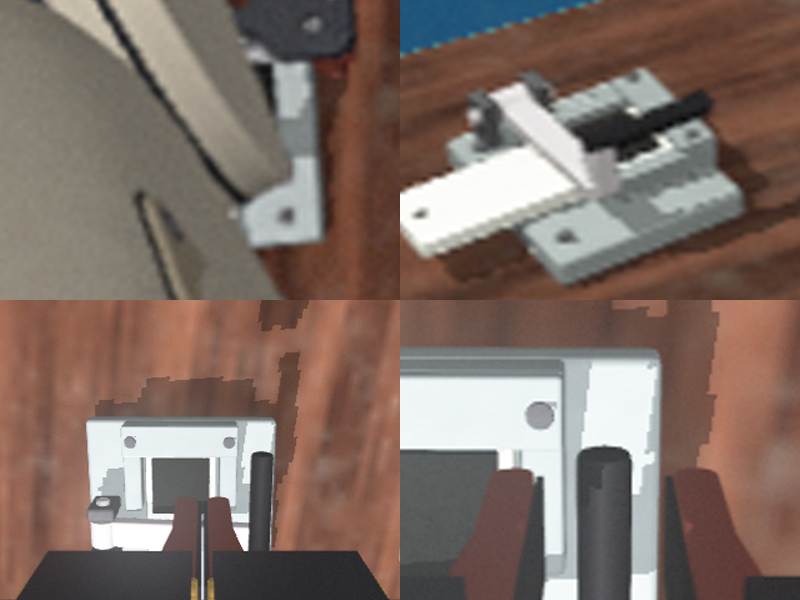

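Run:
```python
from h import *
from scipy.optimize import least_squares
it=ctrl.get_image('top');i=ctrl.get_image('scene');iw=ctrl.get_image('wrist');o=ctrl.get_obs()
def shift(im,tcp):
    d=dict(im);R=cv2.Rodrigues(np.array(im['rvec']))[0]
    d['tvec']=np.array(im['tvec']).ravel()+R@(o['ee_pos']-np.array(tcp));return d
w4=shift(iw,[543.8,312.4,36.4]);w3=shift(iw,[537.2,319.4,73.2])
for z in(40,45,50,55):
    print(z,ray(w4,[(322,272)],z).round(1),ray(w3,[(337,240)],z).round(1),ray(it,[(163+262/5,238+8/5)],z).round(1),ray(i,[(210+308/5-.4,170+103/5)],z).round(1),ray(iw,[(160+260*.8,120+155*.8)],z).round(1))
    print('  near end scene', ray(i,[(210+190/5,170+128/5)],z).round(1))
```

```text
40 [[550.2 313.6  40. ]] [[550.8 312.9  40. ]] [[556.7 315.5  40. ]] [[560.9 325.6  40. ]] [[551.2 312.   40. ]]
  near end scene [[513.4 331.3  40. ]]
45 [[551.9 313.8  45. ]] [[552.1 313.2  45. ]] [[555.8 314.5  45. ]] [[558.3 318.9  45. ]] [[552.5 312.8  45. ]]
  near end scene [[511.2 324.7  45. ]]
50 [[553.7 314.   50. ]] [[553.3 313.6  50. ]] [[554.8 313.4  50. ]] [[555.7 312.3  50. ]] [[553.8 313.5  50. ]]
  near end scene [[508.9 318.   50. ]]
55 [[555.5 314.2  55. ]] [[554.6 313.9  55. ]] [[553.9 312.4  55. ]] [[553.1 305.7  55. ]] [[555.1 314.3  55. ]]
  near end scene [[506.7 311.4  55. ]]
```

```bash
python3 -c "
from h import *
go([543,313.4,34],-83.3)"
python3 -m handwheel '[[[0,0,0],[0,0,-6],0.4],[[0,0,0],[10,0,-6],0.4],[[0,0,0],[13,2,0],0.4],[[0,0,0],[3.3,0,0],0.4],[[0,0,0],[0,0,0],0.4],[[0,0,0],[0,0,15],0.4],[[0,0,0],[0,0,15],0.4],[[0,0,0],[0,0,0],0.4],[[0,0,0],[0,0,0],0.4],[[0,0,0],[0,0,0],0.4]]'
python3 -c "
from h import *
go([543,313.4,34],-83.3)"
```

```text
pos [539.9 337.6  81.1] heading -83.23 tilt 0.14 w 0.3 F [-0.4 -0.4  0.1] t 7.55
turn [-0.002  0.     0.001] per row [-0.0002  0.      0.0001]
shift now [24.4 -0.1 47.1] after turn [24.4 -0.2 47.1] mean/row [ 2.44 -0.02  4.71] len/row 5.3
t: 8.38
ee_pos: [541.9, 305.2, 64.1]
orientation: [-2.343, 2.09, -0.003]
ft_force: [-0.5, 0.9, 0.0]
width: 34.8
pos [541.9 305.2  64.1] heading -83.47 tilt 0.12 w 34.8 F [-0.5  0.9  0. ] t 8.38
turn [-0.002 -0.    -0.003] per row [-0.0002 -0.     -0.0003]
shift now [-8.1 -2.  30.1] after turn [-8.1 -2.1 30.1] mean/row [-0.81 -0.2   3.01] len/row 3.1
```

```bash
python3 -m handwheel '[[[0,0,0],[-8.1,-2,0],0.4],[[0,0,0],[0,0,0],0.4],[[0,0,0],[0,0,10],0.4],[[0,0,0],[0,0,10],0.4],[[0,0,0],[0,0,5],0.4],[[0,0,0],[0,0,0],0.4],[[0,0,0],[0,0,0],0],[[0,0,0],[0,0,0],0],[[0,0,0],[0,0,0],0],[[0,0,0],[0,0,0],0]]'
python3 -m handwheel '[[[0,0,0],[0,0,0],0],[[0,0,0],[0,0,0],0],[[0,0,0],[0,0,0],0],[[0,0,0],[0,0,0],0],[[0,0,0],[0,0,0],0],[[0,0,0],[0,0,0],0],[[0,0,0],[0,0,0],0],[[0,0,0],[0,0,0],0],[[0,0,0],[0,0,0],0],[[0,0,0],[0,0,0],0]]'
python3 -c "
from h import *
go([543,313.4,34],-83.3)"
```

```text
t: 9.22
ee_pos: [543.9, 315.3, 38.1]
orientation: [-2.343, 2.088, -0.004]
ft_force: [1.1, 0.3, 0.1]
width: 12.1
t: 10.05
ee_pos: [544.7, 315.6, 39.3]
orientation: [-2.341, 2.087, -0.005]
ft_force: [0.9, 0.3, 0.1]
width: 0.3
pos [544.7 315.6  39.3] heading -83.44 tilt 0.35 w 0.3 F [0.9 0.3 0.1] t 10.05
turn [-0.006  0.001 -0.002] per row [-0.0006  0.0001 -0.0002]
shift now [2.  1.9 5.3] after turn [2.  1.9 5.3] mean/row [0.2  0.19 0.53] len/row 0.6
```

Run:
```python
from h import *
i=ctrl.get_image('scene');iw=ctrl.get_image('wrist');save(i,'s7');save(iw,'w7')
o=ctrl.get_obs();p=o['ee_pos']
print(proj(iw,[p,p-[0,0,8],[554,313.4,45],[505,308,45]]),proj(i,[p,p-[0,0,8],[554,313.4,45],[505,308,45]]))
b=cv2.imread('pics/s7.png');c=cv2.imread('pics/w7.png')
cv2.imwrite('pics/c10.png',np.hstack([cv2.resize(b[140:240,200:300],(400,400),interpolation=2),cv2.resize(c[200:400,220:420],(400,400),interpolation=2)]))
```

```text
[[322.82044748 282.09702541]
 [322.80891431 276.57428814]
 [329.61798948 268.4497594 ]
 [328.67647618 360.63901713]] [[265.73866032 195.70813933]
 [266.00024482 198.98523935]
 [270.34681236 192.63246621]
 [248.26882467 200.95154853]]
```

View pics/c10.png

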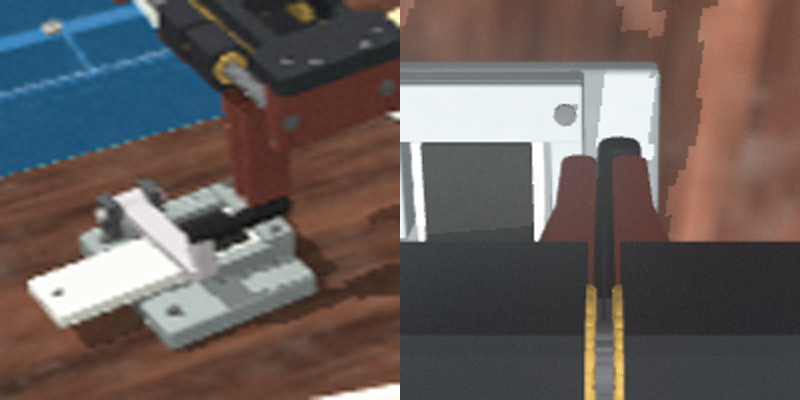

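Run:
```python
from h import *
i=ctrl.get_image('scene');iw=ctrl.get_image('wrist')
p=ctrl.get_obs()['ee_pos'];print(p)
for z in(31,50):
  for dx in(-10,10):
    for dy in(-13.5,0,13.5):
        P=[p[0]+dx,p[1]+dy,z];print(P,((proj(i,P)-[200,140])*4).round(0),((proj(iw,P)-[220,200])*2+[400,0]).round(0))
```

```text
[544.62101851 315.58224025  39.27399876]
[np.float64(534.6210185106797), np.float64(302.0822402466277), 31] [[256. 256.]] [[652. 194.]]
[np.float64(534.6210185106797), np.float64(315.5822402466277), 31] [[245. 242.]] [[601. 189.]]
[np.float64(534.6210185106797), np.float64(329.0822402466277), 31] [[235. 228.]] [[550. 183.]]
[np.float64(554.6210185106797), np.float64(302.0822402466277), 31] [[293. 245.]] [[663. 122.]]
[np.float64(554.6210185106797), np.float64(315.5822402466277), 31] [[282. 231.]] [[610. 116.]]
[np.float64(554.6210185106797), np.float64(329.0822402466277), 31] [[272. 217.]] [[557. 110.]]
[np.float64(534.6210185106797), np.float64(302.0822402466277), 50] [[254. 225.]] [[657. 226.]]
[np.float64(534.6210185106797), np.float64(315.5822402466277), 50] [[243. 211.]] [[601. 220.]]
[np.float64(534.6210185106797), np.float64(329.0822402466277), 50] [[232. 196.]] [[544. 214.]]
[np.float64(554.6210185106797), np.float64(302.0822402466277), 50] [[291. 214.]] [[668. 147.]]
[np.float64(554.6210185106797), np.float64(315.5822402466277), 50] [[280. 200.]] [[611. 140.]]
[np.float64(554.6210185106797), np.float64(329.0822402466277), 50] [[269. 186.]] [[552. 134.]]
```

```bash
python3 -m handwheel '[[[0,0,0],[2,1.5,0],0.4],[[0,0,0],[0,0,0],0.4],[[0,0,0],[0,0,0],0.4],[[0,0,0],[0,0,0],0.4],[[0,0,0],[0,0,0],0.4],[[0,0,0],[0,0,6],0.4],[[0,0,0],[0,0,6],0.4],[[0,0,0],[0,0,5],0.4],[[0,0,0],[0,0,0],0.4],[[0,0,0],[0,0,0],0.4]]'
python3 - <<'E'
from h import *
i=ctrl.get_image('scene');iw=ctrl.get_image('wrist');save(i,'s8');save(iw,'w8')
go([543,313.4,10],-83.3)
b=cv2.imread('pics/s8.png');c=cv2.imread('pics/w8.png')
cv2.imwrite('pics/c11.png',np.hstack([cv2.resize(b[140:240,200:300],(400,400),interpolation=2),cv2.resize(c[200:400,220:420],(400,400),interpolation=2)]))
p=ctrl.get_obs()['ee_pos'];w=17.5
for z in(p[2]-8,p[2]+22):
  for dx in(-10,10):
    for dy in(-13.5-w,-w,w,13.5+w):
        P=[p[0]+dx,p[1]+dy,z];print(np.round(P),((proj(i,P)-[200,140])*4).round(0),((proj(iw,P)-[220,200])*2+[400,0]).round(0))
E
```

```text
t: 11.08
ee_pos: [543.1, 313.0, 20.0]
orientation: [-2.341, 2.088, -0.004]
ft_force: [-0.2, -0.5, -0.5]
width: 35.3
pos [543.1 313.   20.3] heading -83.44 tilt 0.33 w 35.0 F [ 1.3  0.3 -0.6] t 11.18
turn [-0.006  0.001 -0.002] per row [-0.0006  0.0001 -0.0002]
shift now [-0.3  0.1 10.3] after turn [-0.4  0.1 10.3] mean/row [-0.04  0.01  1.03] len/row 1.0
[533. 282.  12.] [[272. 310.]] [[719. 202.]]
[533. 296.  12.] [[261. 295.]] [[668. 196.]]
[533. 331.  12.] [[234. 257.]] [[534. 182.]]
[533. 344.  12.] [[223. 243.]] [[482. 176.]]
[553. 282.  12.] [[309. 298.]] [[731. 129.]]
[553. 296.  12.] [[298. 283.]] [[678. 123.]]
[553. 331.  12.] [[270. 246.]] [[541. 108.]]
[553. 344.  12.] [[259. 232.]] [[488. 102.]]
[533. 282.  42.] [[268. 261.]] [[737. 255.]]
[533. 296.  42.] [[257. 246.]] [[678. 249.]]
[533. 331.  42.] [[229. 209.]] [[522. 233.]]
[533. 344.  42.] [[219. 195.]] [[462. 226.]]
[553. 282.  42.] [[306. 249.]] [[752. 172.]]
[553. 296.  42.] [[295. 234.]] [[691. 166.]]
[553. 331.  42.] [[266. 198.]] [[530. 148.]]
[553. 344.  42.] [[256. 184.]] [[468. 141.]]
```

View pics/c11.png

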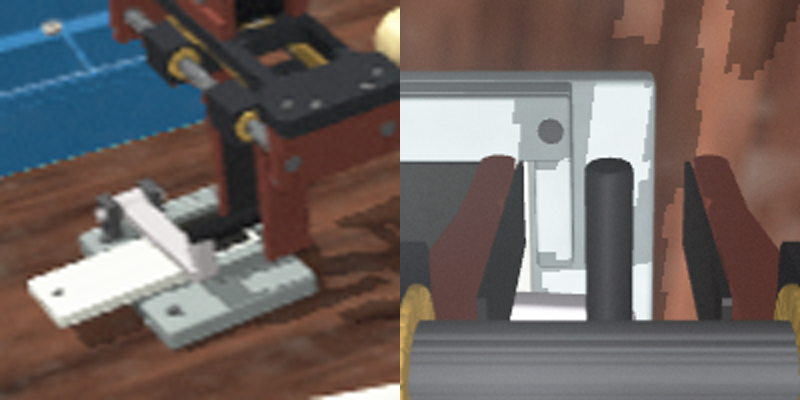

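```bash
python3 -m handwheel '[[[-0.006,0,0],[0,0,6],0.4],[[0,0,0],[0,0,6],0.4],[[0,0,0],[0,0,0],0.4],[[0,0,0],[0,0,0],0],[[0,0,0],[0,0,0],0],[[0,0,0],[0,0,0],0],[[0,0,0],[0,0,0],0],[[0,0,0],[0,0,0],0],[[0,0,0],[0,0,0],0],[[0,0,0],[0,0,0],0]]'
python3 -c "
from h import *
go([543,313.4,8],-83.3)"
```

```text
t: 12.02
ee_pos: [544.2, 312.1, 7.8]
orientation: [-2.345, 2.09, -0.001]
ft_force: [1.1, 1.1, -2.5]
width: 9.5
pos [544.2 312.1   7.8] heading -83.4 tilt 0.02 w 9.5 F [ 1.1  1.1 -2.5] t 12.02
turn [-0.    -0.    -0.002] per row [-0.     -0.     -0.0002]
shift now [-1.4  1.  -0.2] after turn [-1.4  1.  -0.2] mean/row [-0.14  0.1  -0.02] len/row 0.2
```

```bash
python3 -m handwheel '[[[0,0,0],[-1.6,0,-5.5],0],[[0,0,0],[-2,0,-5.4],0],[[0,0,0],[-2.3,0,-5.3],0],[[0,0,0],[-2.7,0,-5.1],0],[[0,0,0],[-3.1,0,-4.9],0],[[0,0,0],[-3.4,0,-4.7],0],[[0,0,0],[-3.7,0,-4.4],0],[[0,0,0],[-4,0,-4.1],0],[[0,0,0],[-4.3,0,-3.9],0],[[0,0,0],[0,0,0],0]]'
python3 - <<'E'
from h import *
i=ctrl.get_image('scene');save(i,'s9')
go([543,313.4,8],-83.3)
b=cv2.imread('pics/s9.png')
cv2.imwrite('pics/c12.png',cv2.resize(b[140:240,200:300],(400,400),interpolation=2))
E
```

```text
t: 12.85
ee_pos: [540.2, 346.2, 54.0]
orientation: [-2.343, 2.085, 0.002]
ft_force: [1.7, 2.5, -4.8]
width: 9.2
pos [540.2 345.9  53.9] heading -83.32 tilt 0.33 w 9.0 F [ 2.   4.1 -6.6] t 12.9
turn [-0.003  0.005 -0.   ] per row [-0.0003  0.0005 -0.    ]
shift now [32.9  1.2 45.7] after turn [32.6  1.  45.9] mean/row [3.28 0.11 4.58] len/row 5.6
```

View pics/c12.png

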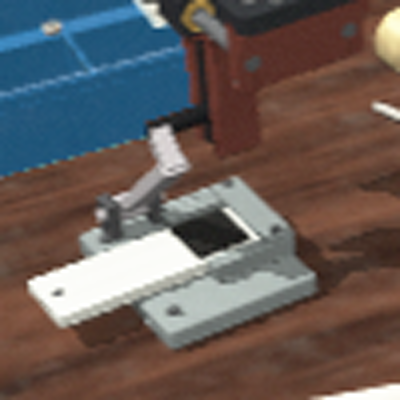

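```bash
python3 -m handwheel '[[[0,0,0],[-4.8,0,-3.1],0],[[0,0,0],[-5,0,-2.8],0],[[0,0,0],[-5.2,0,-2.4],0],[[0,0,0],[-5.4,0,-2.1],0],[[0,0,0],[-5.5,0,-1.7],0],[[0,0,0],[-5.6,0,-1.3],0],[[0,0,0],[-5.7,0,-0.9],0],[[0,0,0],[-5.7,0,-0.5],0],[[0,0,0],[-5.8,0,-0.1],0],[[0,0,0],[0,0,0],0]]'
python3 -c "
from h import *
go([543,313.4,8],-83.3)"
```

```text
t: 13.73
ee_pos: [534.3, 395.1, 69.4]
orientation: [2.348, -2.088, 0.004]
ft_force: [3.1, 0.5, -7.1]
width: 8.8
pos [534.3 395.1  69.4] heading -83.29 tilt 0.15 w 8.8 F [ 3.1  0.5 -7.1] t 13.73
turn [-0.002 -0.002  0.   ] per row [-0.0002 -0.0002  0.    ]
shift now [82.   1.1 61.6] after turn [82.2  0.9 61.4] mean/row [8.21 0.1  6.15] len/row 10.3
```

```bash
python3 -m handwheel '[[[0,0,0],[-5.7,0,0.5],0],[[0,0,0],[-5.7,0,0.9],0],[[0,0,0],[-5.6,0,1.3],0],[[0,0,0],[-5.5,0,1.6],0],[[0,0,0],[-5.4,0,2],0],[[0,0,0],[-5.2,0,2.4],0],[[0,0,0],[-5,0,2.7],0],[[0,0,0],[-4.9,0,3.1],0],[[0,0,0],[-2,0,1.5],0],[[0,0,0],[0,0,0],0]]'
python3 - <<'E'
from h import *
i=ctrl.get_image('scene');save(i,'s10')
go([543,313.4,8],-83.3)
b=cv2.imread('pics/s10.png')
cv2.imwrite('pics/c13.png',cv2.resize(b[140:240,200:300],(400,400),interpolation=2))
E
```

```text
t: 14.57
ee_pos: [529.2, 439.0, 55.3]
orientation: [2.343, -2.084, 0.011]
ft_force: [4.2, -3.3, -5.4]
width: 9.0
pos [529.2 438.9  55.3] heading -83.29 tilt 0.52 w 9.0 F [ 2.9 -2.5 -4. ] t 14.62
turn [-0.    -0.009  0.   ] per row [-0.     -0.0009  0.    ]
shift now [125.9   1.   48.5] after turn [126.3   0.9  47.3] mean/row [12.61  0.09  4.79] len/row 13.5
```

View pics/c13.png

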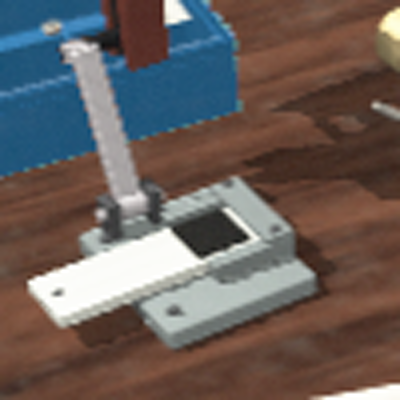

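```bash
python3 -m handwheel '[[[0,0,0],[-4,0,2.8],0],[[0,0,0],[-4,0,3.2],0],[[0,0,0],[-3,0,2.5],0],[[0,0,0],[-2.5,0,2.2],0],[[0,0,0],[-2.5,0,2.2],0],[[0,0,0],[-2,0,2],0],[[0,0,0],[-2,0,2],0],[[0,0,0],[-2,0,2],0],[[0,0,0],[-2,0,2],0],[[0,0,0],[-2,0,2],0]]'
python3 - <<'E'
from h import *
i=ctrl.get_image('scene');save(i,'s11')
go([543,313.4,8],-83.3)
b=cv2.imread('pics/s11.png')
cv2.imwrite('pics/c14.png',cv2.resize(b[140:240,200:300],(400,400),interpolation=2))
E
```

```text
t: 15.45
ee_pos: [529.0, 439.2, 54.0]
orientation: [2.316, -2.06, 0.047]
ft_force: [0.1, -14.0, 12.0]
width: 8.8
pos [528.9 439.2  54. ] heading -83.29 tilt 2.98 w 9.3 F [  1.1 -13.9  12.8] t 15.5
turn [ 0.011 -0.051 -0.   ] per row [ 0.0011 -0.0051 -0.    ]
shift now [124.1   0.2  52.3] after turn [126.6   0.7  46. ] mean/row [12.53  0.04  4.91] len/row 13.5
```

View pics/c14.png

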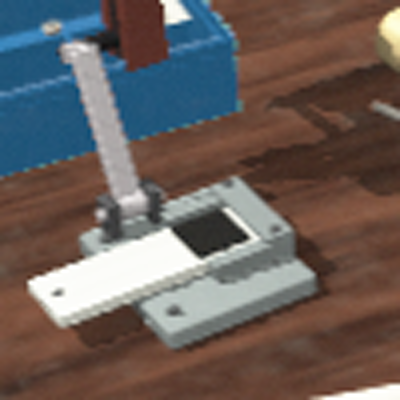

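```bash
python3 -m handwheel '[[[0,0,0],[1,0,-1],0.4],[[0,0,0],[0,0,0],0.4],[[0,0,0],[0,0,0],0.4],[[0,0,0],[0,0,0],0.4],[[0.011,-0.05,0],[0,0,-15],0.4],[[0,0,0],[0,0,-20],0.4],[[0,0,0],[0,0,-20],0.4],[[0,0,0],[0,0,-10],0.6],[[0,0,0],[0,0,0],0.6],[[0,0,0],[0,0,0],0.6]]'
python3 - <<'E'
from h import *
i=ctrl.get_image('scene');save(i,'s12');w=ctrl.get_image('wrist');save(w,'w12')
go([460,340,170],-83.2)
b=cv2.imread('pics/s12.png');c=cv2.imread('pics/w12.png')
cv2.imwrite('pics/c15.png',np.hstack([cv2.resize(b[140:240,200:300],(400,400),interpolation=2),cv2.resize(c,(533,400))]))
E
```

```text
t: 16.33
ee_pos: [526.0, 443.8, 124.0]
orientation: [-2.345, 2.086, 0.011]
ft_force: [0.4, 0.3, 0.5]
width: 51.0
pos [525.7 443.5 123.2] heading -83.31 tilt 0.4 w 52.5 F [ 0.7 -0.7  0.7] t 16.43
turn [ 0.003  0.006 -0.002] per row [ 0.0003  0.0006 -0.0002]
shift now [ 94.8  77.5 -47.1] after turn [ 95.   77.5 -46.8] mean/row [ 9.49  7.75 -4.69] len/row 13.1
```

View pics/c15.png

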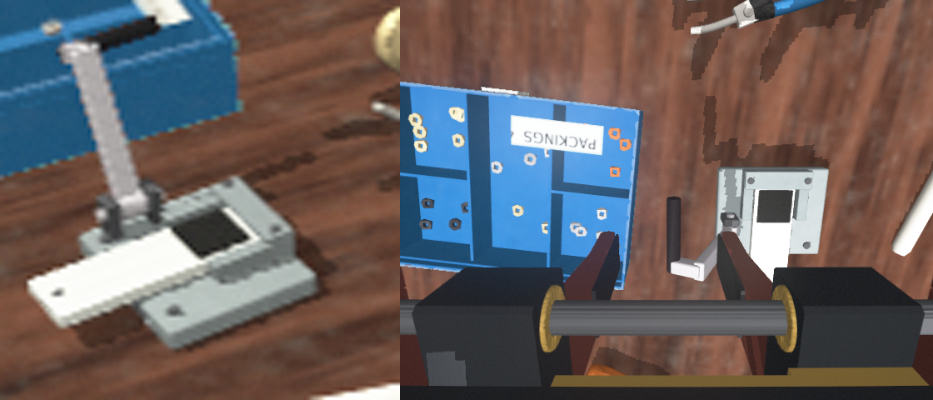

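```bash
python3 -m handwheel '[[[0.003,0.006,0],[9,8,0],0.7],[[0,0,0],[18,15,0],0.7],[[0,0,0],[22,18,0],0.7],[[0,0,0],[18,15,0],0.7],[[0,0,0],[12,8,0],0.7],[[0,0,0],[5,3,0],0.7],[[0,0,0],[0,0,20],0.7],[[0,0,0],[0,0,30],0.7],[[0,0,0],[0,0,20],0.7],[[0,0,0],[0,0,0],0.7]]'
python3 -m handwheel '[[[0,0,0],[0,0,0],0.7],[[0,0,0],[0,0,0],0.7],[[0,0,0],[0,0,0],0.7],[[0,0,0],[0,0,0],0.7],[[0,0,0],[0,0,0],0.7],[[0,0,0],[0,0,0],0.7],[[0,0,0],[0,0,0],0.7],[[0,0,0],[0,0,0],0.7],[[0,0,0],[0,0,0],0.7],[[0,0,0],[0,0,0],0.7]]'
python3 - <<'E'
from h import *
i=ctrl.get_image('scene');save(i,'s13');w=ctrl.get_image('wrist');save(w,'w13')
go([464.3,341,-8],-83.2)
find(w,['plate','jig','plate_pad'])
b=cv2.imread('pics/s13.png');c=cv2.imread('pics/w13.png')
cv2.imwrite('pics/c16.png',np.hstack([cv2.resize(b[140:240,200:300],(400,400),interpolation=2),cv2.resize(c[130:330,220:420],(400,400),interpolation=2)]))
E
```

```text
t: 17.27
ee_pos: [463.3, 348.0, 42.4]
orientation: [2.342, -2.081, -0.004]
ft_force: [-0.8, -1.0, -0.6]
width: 61.4
t: 18.1
ee_pos: [466.2, 350.8, 46.3]
orientation: [2.347, -2.084, -0.002]
ft_force: [-0.0, 0.2, 0.8]
width: 61.7
pos [466.1 350.7  46.2] heading -83.22 tilt 0.18 w 61.2 F [ 0.2 -0.5 -0.3] t 18.2
turn [ 0.003 -0.001 -0.   ] per row [ 0.0003 -0.0001 -0.    ]
shift now [ 9.4  2.8 54.2] after turn [ 9.5  2.9 54.2] mean/row [0.94 0.29 5.42] len/row 5.5
spot_point plate 0.94 [494.5 339.5  10.4] [348. 214.]
spot_point plate_pad 0.83 [526.3 352.8  20.9] [333. 155.]
```

View pics/c16.png

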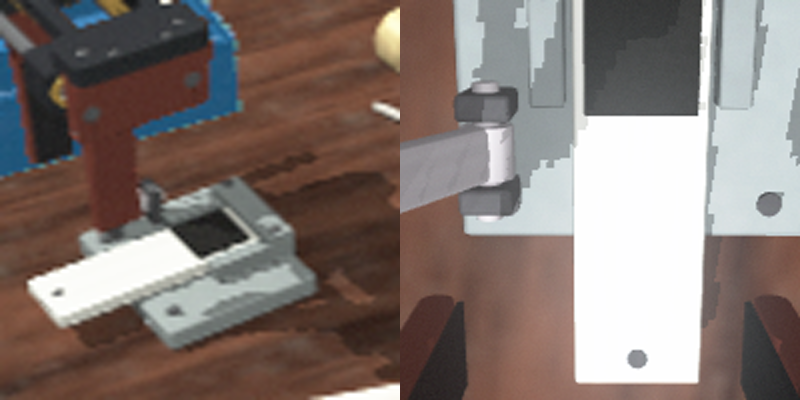

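Run:
```python
from h import *
w=ctrl.get_image('wrist')
P=ray(w,[(308.5,321),(369.5,321),(306.5,240),(374,240),(312.5,187.5),(369.5,187.5)],20);print(P.round(1))
P=ray(w,[(312.3,187.5),(369.5,187.5)],22.5);print('pad',P.round(1))
```

```text
[[431.  354.8  20. ]
 [435.2 319.6  20. ]
 [479.4 361.2  20. ]
 [483.7 324.4  20. ]
 [508.4 361.2  20. ]
 [511.9 331.2  20. ]]
pad [[508.7 361.2  22.5]
 [512.2 331.5  22.5]]
```

```bash
python3 -m handwheel '[[[0.003,0,0],[9.4,2.8,0],0.7],[[0,0,0],[0,0,0],0.7],[[0,0,0],[0,0,12],0.7],[[0,0,0],[0,0,14],0.7],[[0,0,0],[0,0,12],0.7],[[0,0,0],[0,0,6],0.7],[[0,0,0],[0,0,0],0.7],[[0,0,0],[0,0,0],0.7],[[0,0,0],[0,0,0],0.7],[[0,0,0],[0,0,0],0.7]]'
python3 - <<'E'
from h import *
i=ctrl.get_image('scene');save(i,'s14')
go([464,340.9,-8],-83.3)
b=cv2.imread('pics/s14.png')
cv2.imwrite('pics/c17.png',cv2.resize(b[140:240,200:300],(600,600),interpolation=2))
E
```

```text
t: 19.23
ee_pos: [463.2, 338.8, -3.0]
orientation: [2.346, -2.085, 0.001]
ft_force: [-0.3, -0.4, 0.9]
width: 61.5
pos [463.3 338.9  -2.9] heading -83.24 tilt 0.16 w 61.3 F [0.5 0.2 0.6] t 19.28
turn [ 0.002 -0.002  0.001] per row [ 0.0002 -0.0002  0.0001]
shift now [-1.9 -0.9  5.1] after turn [-1.9 -0.9  5.1] mean/row [-0.19 -0.09  0.51] len/row 0.6
```

View pics/c17.png

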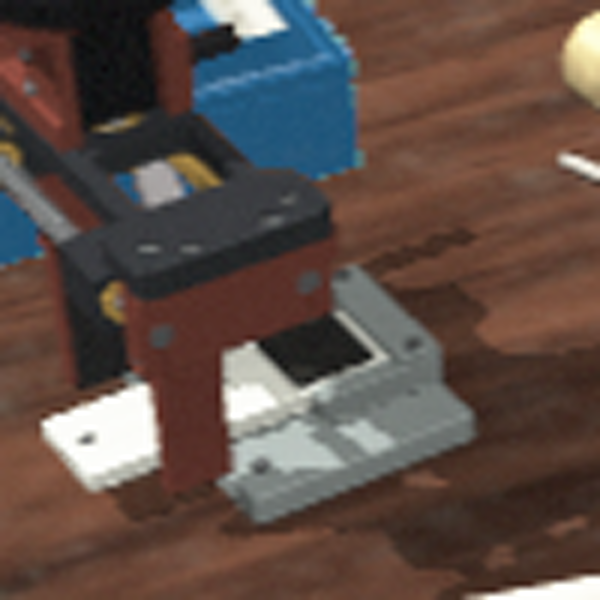

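```bash
python3 -m handwheel '[[[0,0,0],[-1.9,-0.9,4.5],0.7],[[0,0,0],[0,0,0],0.7],[[0,0,0],[0,0,0],0.7],[[0,0,0],[0,0,0],0.3],[[0,0,0],[0,0,0],0.2],[[0,0,0],[0,0,0],0.2],[[0,0,0],[0,0,0],0.2],[[0,0,0],[0,0,0],0.2],[[0,0,0],[0,0,0],0.2],[[0,0,0],[0,0,0],0.2]]'
python3 - <<'E'
from h import *
i=ctrl.get_image('scene');save(i,'s15')
go([464,340.9,-8],-83.3)
p=ctrl.get_obs()['ee_pos']
for dx in(-10,10):print(((proj(i,[p[0]+dx,p[1]-18-13.5,p[2]+22])-[200,140])*6).round())
b=cv2.imread('pics/s15.png')
cv2.imwrite('pics/c18.png',cv2.resize(b[140:240,200:300],(600,600),interpolation=2))
E
```

```text
t: 20.12
ee_pos: [463.2, 341.0, -6.6]
orientation: [2.348, -2.083, 0.0]
ft_force: [-1.3, 0.6, 0.1]
width: 35.5
pos [463.2 341.   -6.7] heading -83.15 tilt 0.19 w 35.6 F [-2.1  0.8 -0.9] t 20.17
turn [ 0.002 -0.002  0.003] per row [ 0.0002 -0.0002  0.0003]
shift now [ 0.2 -0.7  1.3] after turn [ 0.2 -0.7  1.3] mean/row [ 0.02 -0.07  0.13] len/row 0.2
[[147. 482.]]
[[205. 464.]]
```

View pics/c18.png

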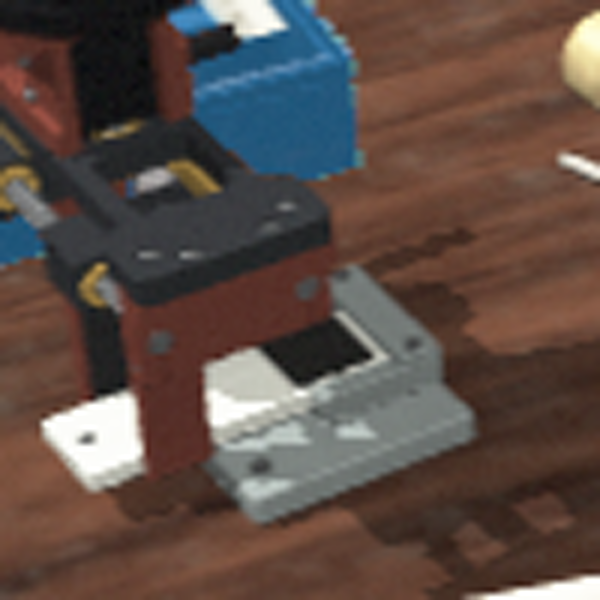

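```bash
python3 -m handwheel '[[[0,0,0],[0,3,0],0.2],[[0,0,0],[0,6,0],0.2],[[0,0,0],[0,8,0],0.2],[[0,0,0],[0,8,0],0.2],[[0,0,0],[0,8,0],0.2],[[0,0,0],[0,8,0],0.2],[[0,0,0],[0,6,0],0.2],[[0,0,0],[0,3,0],0.2],[[0,0,0],[0,0,0],0.2],[[0,0,0],[0,0,0],0.2]]'
python3 - <<'E'
from h import *
i=ctrl.get_image('scene');save(i,'s16')
go([464,340.9,-8],-83.3)
b=cv2.imread('pics/s16.png')
cv2.imwrite('pics/c19.png',cv2.resize(b[140:240,200:300],(400,400),interpolation=2))
E
```

```text
t: 21.0
ee_pos: [407.8, 334.5, -6.2]
orientation: [2.348, -2.084, 0.001]
ft_force: [-0.3, 0.3, -0.5]
width: 35.7
pos [407.9 334.5  -6.2] heading -83.17 tilt 0.12 w 35.6 F [-0.6  0.6 -1.3] t 21.05
turn [ 0.001 -0.002  0.002] per row [ 0.0001 -0.0002  0.0002]
shift now [  0.3 -56.4   1.7] after turn [  0.2 -56.4   1.8] mean/row [ 0.03 -5.64  0.17] len/row 5.6
```

View pics/c19.png

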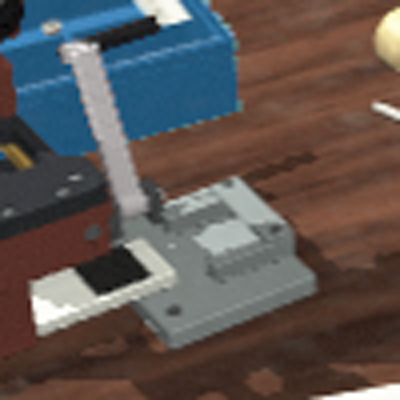

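```bash
python3 -m handwheel '[[[0,0,0],[0,0,-5],0.2],[[0,0,0],[0,0,-12],0.2],[[0,0,0],[0,0,-18],0.2],[[0,0,0],[0,0,-18],0.2],[[0,0,0],[0,0,-18],0.2],[[0,0,0],[0,0,-12],0.2],[[0,0,0],[0,0,-5],0.2],[[0,0,0],[0,0,0],0.2],[[0,0,0],[0,0,0],0.2],[[0,0,0],[0,0,0],0.2]]'
python3 - <<'E'
from h import *
i=ctrl.get_image('scene');save(i,'s17')
go([567.3,-140.3,90],-91.7)
b=cv2.imread('pics/s17.png')
cv2.imwrite('pics/c20.png',cv2.resize(b[120:270,150:350],(533,400),interpolation=2))
E
```

```text
t: 21.88
ee_pos: [411.3, 335.5, 91.4]
orientation: [-2.345, 2.086, -0.002]
ft_force: [0.8, -0.1, -1.2]
width: 35.6
pos [411.2 335.3  91.1] heading -83.3 tilt 0.15 w 35.5 F [-0.9  1.5 -1.4] t 21.93
turn [-0.003  0.001  0.147] per row [-0.0003  0.0001  0.0147]
shift now [490.6 -99.6   1.2] after turn [ 470.8 -170.2    1.1] mean/row [ 48.07 -13.49   0.12] len/row 50.1
```

View pics/c20.png

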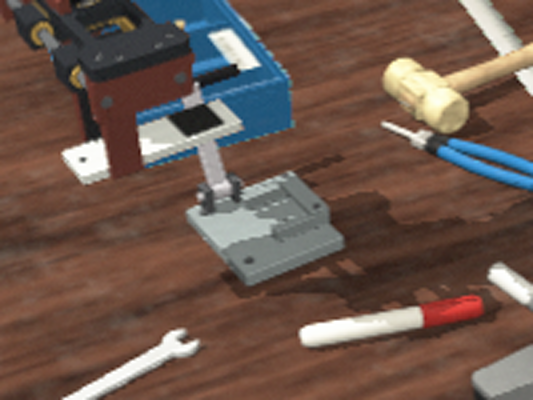

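```bash
python3 -m handwheel '[[[0,0,0.0147],[8,-2,0],0.2],[[0,0,0.0147],[15,-4,0],0.2],[[0,0,0.0147],[20,-5,0],0.2],[[0,0,0.0147],[24,-6,0],0.2],[[0,0,0.0147],[24,-6,0],0.2],[[0,0,0.0147],[24,-6,0],0.2],[[0,0,0.0147],[24,-7,0],0.2],[[0,0,0.0147],[24,-7,0],0.2],[[0,0,0.0147],[24,-7,0],0.2],[[0,0,0.0147],[24,-7,0],0.2]]'
python3 -c "
from h import *
go([567.3,-140.3,90],-91.7)"
```

```text
t: 22.77
ee_pos: [473.6, 116.0, 83.8]
orientation: [2.175, -2.253, -0.005]
ft_force: [-0.3, -0.7, -0.8]
width: 35.5
pos [473.6 116.   83.8] heading -92.02 tilt 0.64 w 35.5 F [-0.3 -0.7 -0.8] t 22.77
turn [ 0.01  -0.005 -0.006] per row [ 0.001  -0.0005 -0.0006]
shift now [ 252.8 -102.6   -5.9] after turn [ 253.4 -101.3   -6.2] mean/row [ 25.31 -10.19  -0.6 ] len/row 27.3
```

```bash
python3 -m handwheel '[[[0.003,-0.002,-0.003],[30,-11,-1],0.2],[[0.003,-0.002,-0.003],[30,-12,-1],0.2],[[0.003,0,0],[32,-13,-1],0.2],[[0,0,0],[32,-13,-1],0.2],[[0,0,0],[30,-12,-1],0.2],[[0,0,0],[28,-12,-1],0.2],[[0,0,0],[25,-10,0],0.2],[[0,0,0],[18,-7,0],0.2],[[0,0,0],[10,-4,0],0.2],[[0,0,0],[0,0,0],0.2]]'
python3 - <<'E'
from h import *
i=ctrl.get_image('scene');save(i,'s18');w=ctrl.get_image('wrist');save(w,'w18')
go([567.3,-140.3,60],-91.7)
b=cv2.imread('pics/s18.png');c=cv2.imread('pics/w18.png')
cv2.imwrite('pics/c21.png',np.hstack([cv2.resize(b[230:430,320:520],(400,400),interpolation=2),cv2.resize(c[100:340,200:440],(400,400))]))
E
```

```text
t: 23.6
ee_pos: [555.5, -144.2, 81.5]
orientation: [2.165, -2.26, -0.015]
ft_force: [0.9, 0.1, -0.9]
width: 35.5
pos [ 554.4 -142.    81.4] heading -92.36 tilt 0.96 w 35.8 F [ 0.   1.2 -1.2] t 23.7
turn [ 0.017 -0.001 -0.012] per row [ 0.0017 -0.0001 -0.0012]
shift now [ -2.3 -13.2  21.2] after turn [ -2.1 -12.8  21.4] mean/row [-0.22 -1.3   2.13] len/row 2.5
```

View pics/c21.png

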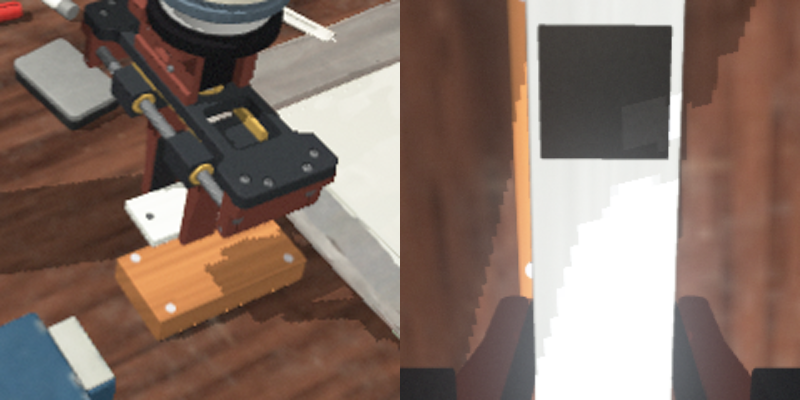

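```bash
python3 -m handwheel '[[[0.006,0,-0.004],[-1,-4,0],0.2],[[0.006,0,-0.004],[-1,-5,5],0.2],[[0.005,0,-0.004],[0,-3.5,12],0.2],[[0,0,0],[0,0,15],0.2],[[0,0,0],[0,0,15],0.2],[[0,0,0],[0,0,8],0.2],[[0,0,0],[0,0,0],0.2],[[0,0,0],[0,0,0],0.2],[[0,0,0],[0,0,0],0.2],[[0,0,0],[0,0,0],0.2]]'
python3 - <<'E'
from h import *
i=ctrl.get_image('scene');save(i,'s19');w=ctrl.get_image('wrist');save(w,'w19')
go([567.3,-140.3,6.4],-91.7)
b=cv2.imread('pics/s19.png');c=cv2.imread('pics/w19.png')
cv2.imwrite('pics/c22.png',np.hstack([cv2.resize(b[230:430,320:520],(400,400),interpolation=2),cv2.resize(c[0:300,200:500],(400,400))]))
E
```

```text
t: 24.53
ee_pos: [567.6, -129.7, 23.8]
orientation: [-2.203, 2.238, -0.002]
ft_force: [-0.3, -0.1, -0.5]
width: 35.3
pos [ 567.8 -130.    24. ] heading -90.9 tilt 0.14 w 35.7 F [-0.9 -0.4 -0.4] t 24.63
turn [-0.002  0.     0.014] per row [-0.0002  0.      0.0014]
shift now [10.4  0.3 17.6] after turn [10.4  0.2 17.6] mean/row [1.04 0.02 1.76] len/row 2.0
```

View pics/c22.png

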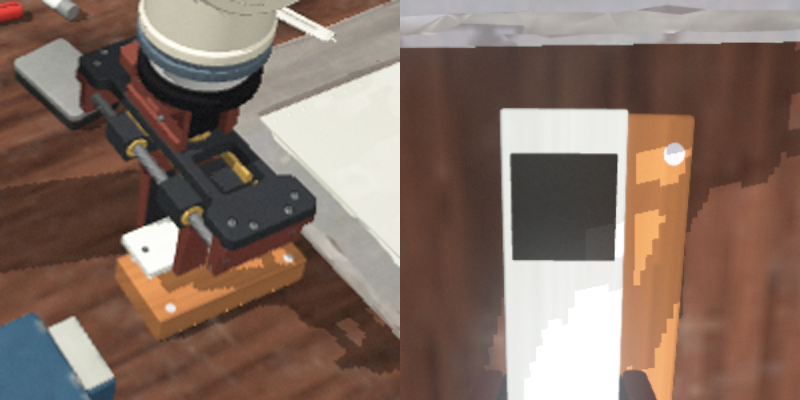

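```bash
python3 -m handwheel '[[[0,0,0.007],[5,0.2,0],0.2],[[0,0,0.007],[4,0,0],0.2],[[0,0,0],[0,0,0],0.2],[[0,0,0],[0,0,0],0.2],[[0,0,0],[0,0,4],0.2],[[0,0,0],[0,0,4],0.2],[[0,0,0],[0,0,0],0.2],[[0,0,0],[0,0,0],0.2],[[0,0,0],[0,0,0],0.2],[[0,0,0],[0,0,0],0.2]]'
python3 - <<'E'
from h import *
w=ctrl.get_image('wrist');save(w,'w20')
go([567.3,-140.3,6.4],-91.7)
c=cv2.imread('pics/w20.png')
cv2.imwrite('pics/c23.png',cv2.resize(c[0:300,220:480],(693,800))[:600])
E
```

```text
t: 25.47
ee_pos: [568.2, -141.0, 16.6]
orientation: [-2.183, 2.255, -0.006]
ft_force: [-0.6, 0.2, -0.5]
width: 35.8
pos [ 568.2 -141.    16.6] heading -91.87 tilt 0.29 w 35.5 F [ 0.1 -0.2 -1.5] t 25.52
turn [-0.005 -0.001 -0.003] per row [-0.0005 -0.0001 -0.0003]
shift now [-0.7  1.  10.2] after turn [-0.7  0.9 10.2] mean/row [-0.07  0.09  1.02] len/row 1.0
```

View pics/c23.png

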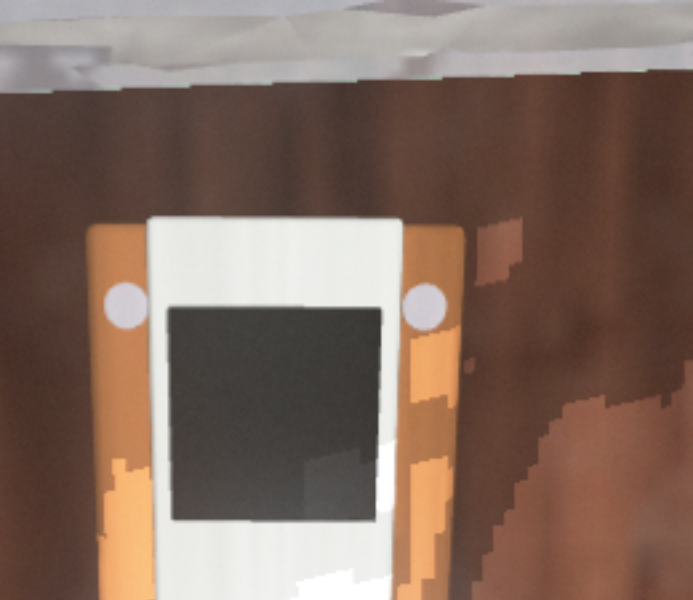

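Run:
```python
from h import *
w=ctrl.get_image('wrist')
s=8/3
A=ray(w,np.array([(88,226),(464,226),(100,560),(456,500)])/s+[220,0],25);print('block',A.round(1),A[:2].mean(0).round(1))
for z in(41,43,45):
    B=ray(w,np.array([(148,217),(402,218),(157,590),(392,590)])/s+[220,0],z);print(z,B.round(1)[:,:2].tolist(),np.linalg.norm(B[0]-B[1]),B[:2].mean(0).round(1))
```

```text
block [[ 659.6 -115.    25. ]
 [ 657.6 -173.7   25. ]
 [ 606.7 -113.    25. ]
 [ 614.9 -172.9   25. ]] [ 658.6 -144.3   25. ]
41 [[658.5, -126.1], [657.1, -162.1], [604.6, -124.2], [603.4, -160.4]] 35.954789830238745 [ 657.8 -144.1   41. ]
43 [[658.2, -126.3], [656.9, -161.8], [605.0, -124.4], [603.8, -160.2]] 35.50341063250771 [ 657.6 -144.1   43. ]
45 [[657.9, -126.5], [656.7, -161.6], [605.4, -124.6], [604.3, -160.0]] 35.05203143477663 [ 657.3 -144.1   45. ]
```

```bash
python3 -m handwheel '[[[-0.005,-0.001,-0.003],[0,1.3,0],0.2],[[0,0,0],[0,0,3.5],0.2],[[0,0,0],[0,0,3],0.2],[[0,0,0],[0,0,0],0.2],[[0,0,0],[0,0,0],0.2],[[0,0,0],[0,0,0],0.2],[[0,0,0],[0,0,0],0.2],[[0,0,0],[0,0,0],0.2],[[0,0,0],[0,0,0],0.2],[[0,0,0],[0,0,0],0.2]]'
python3 - <<'E'
from h import *
w=ctrl.get_image('scene');save(w,'s21')
go([566.8,-140.7,6.4],-91.7)
c=cv2.imread('pics/s21.png')
cv2.imwrite('pics/c24.png',cv2.resize(c[300:400,360:480],(720,600)))
E
```

```text
t: 26.4
ee_pos: [567.0, -140.9, 9.6]
orientation: [-2.189, 2.253, 0.001]
ft_force: [0.2, 0.3, -0.8]
width: 35.6
pos [ 567.  -140.9    9.7] heading -91.67 tilt 0.03 w 35.8 F [-0.1  0.1 -0.9] t 26.45
turn [0. 0. 0.] per row [0. 0. 0.]
shift now [-0.2  0.2  3.3] after turn [-0.2  0.2  3.3] mean/row [-0.02  0.02  0.33] len/row 0.3
```

View pics/c24.png

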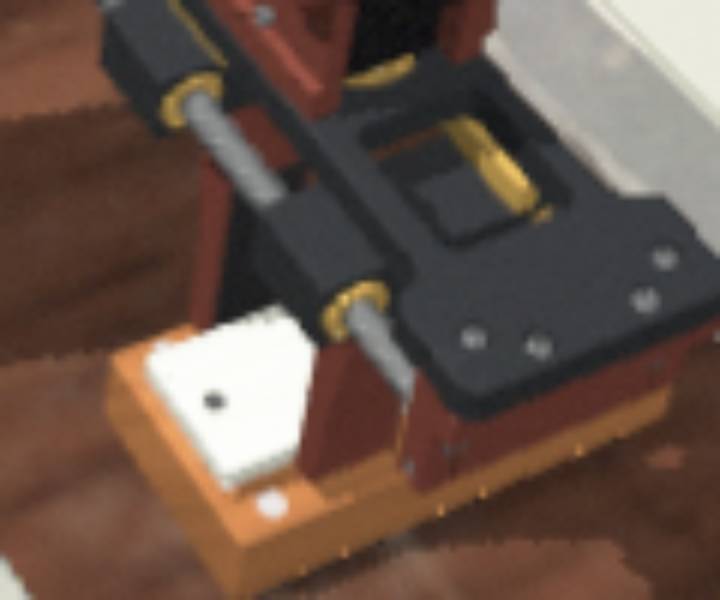

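```bash
python3 -m handwheel '[[[0,0,0],[0,0.2,1.5],0.2],[[0,0,0],[0,0,0],0.2],[[0,0,0],[0,0,0],0.2],[[0,0,0],[0,0,0],0.2],[[0,0,0],[0,0,0],0.2],[[0,0,0],[0,0,0.8],0.2],[[0,0,0],[0,0,0],0.2],[[0,0,0],[0,0,0],0.2],[[0,0,0],[0,0,0],0.2],[[0,0,0],[0,0,0],0.2]]'
python3 -c "
from h import *
go([566.8,-140.7,6.4],-91.7)"
```

```text
t: 27.28
ee_pos: [566.9, -140.9, 7.2]
orientation: [-2.188, 2.253, 0.0]
ft_force: [0.3, 0.9, -0.8]
width: 35.6
pos [ 566.9 -140.9    7.2] heading -91.67 tilt 0.02 w 35.6 F [ 0.3  0.9 -0.8] t 27.28
turn [-0.  0.  0.] per row [-0.  0.  0.]
shift now [-0.2  0.1  0.8] after turn [-0.2  0.1  0.8] mean/row [-0.02  0.01  0.08] len/row 0.1
```

```bash
python3 -m handwheel '[[[0,0,0],[0,0,0.8],0.2],[[0,0,0],[0,0,0],0.2],[[0,0,0],[0,0,0.6],0.2],[[0,0,0],[0,0,0],0.2],[[0,0,0],[0,0,0.5],0.2],[[0,0,0],[0,0,0],0.2],[[0,0,0],[0,0,0],0.2],[[0,0,0],[0,0,0],0.2],[[0,0,0],[0,0,0],0.2],[[0,0,0],[0,0,0],0.2]]'
python3 -c "
from h import *
go([566.8,-140.7,6.4],-91.7)"
```

```text
t: 28.12
ee_pos: [567.4, -141.0, 6.4]
orientation: [-2.188, 2.253, -0.001]
ft_force: [-0.8, 0.6, 1.0]
width: 35.6
pos [ 567.4 -141.     6.4] heading -91.66 tilt 0.06 w 35.6 F [-0.8  0.6  1. ] t 28.12
turn [-0.001  0.     0.001] per row [-0.0001  0.      0.0001]
shift now [-0.3  0.6  0. ] after turn [-0.3  0.6  0. ] mean/row [-0.03  0.06  0.  ] len/row 0.1
```

```bash
python3 -m handwheel '[[[0,0,0],[0,0,0],0.65],[[0,0,0],[0,0,0],0.65],[[0,0,0],[0,0,0],0.65],[[0,0,0],[0,0,0],0.65],[[0,0,0],[0,0,0],0.65],[[0,0,0],[0,0,-10],0.65],[[0,0,0],[0,0,-25],0.65],[[0,0,0],[0,0,-35],0.65],[[0,0,0],[0,0,-35],0.65],[[0,0,0],[-10,20,-20],0.65]]'
python3 - <<'E'
from h import *
w=ctrl.get_image('wrist');save(w,'w22')
go([409,135,60],-90)
find(w,['plate','plate_pad','block','disc'])
s=ctrl.get_image('scene');save(s,'s22');find(s,['plate','plate_pad','block','disc'])
E
```

```text
t: 28.95
ee_pos: [546.7, -130.7, 132.6]
orientation: [2.186, -2.252, -0.009]
ft_force: [1.4, -0.2, 1.2]
width: 57.0
pos [ 542.3 -128.5  134.6] heading -91.68 tilt 0.53 w 57.5 F [-2.8  0.6  1.2] t 29.0
turn [ 0.009  0.003 -0.029] per row [ 0.0009  0.0003 -0.0029]
shift now [-259.3  140.3   76.6] after turn [-263.5  133.3   74.6] mean/row [-26.14  13.68   7.56] len/row 30.5
spot_point plate 0.62 [ 598.3 -143.1   22.8] [337. 160.]
spot_point plate_pad 0.7 [ 632.3 -142.8   34.3] [337. 110.]
spot_point plate 0.9 [ 598.8 -141.4   23.5] [426. 358.]
spot_point plate_pad 0.72 [ 633.4 -142.5   31.3] [446. 346.]
spot_point block 0.85 [ 598.3 -142.1   -3. ] [423. 369.]
spot_point block 0.33 [650.7 188.9  -4.3] [343. 233.]
spot_point disc 0.84 [410.5 140.9  -5.1] [236. 291.]
```

View pics/w22.png

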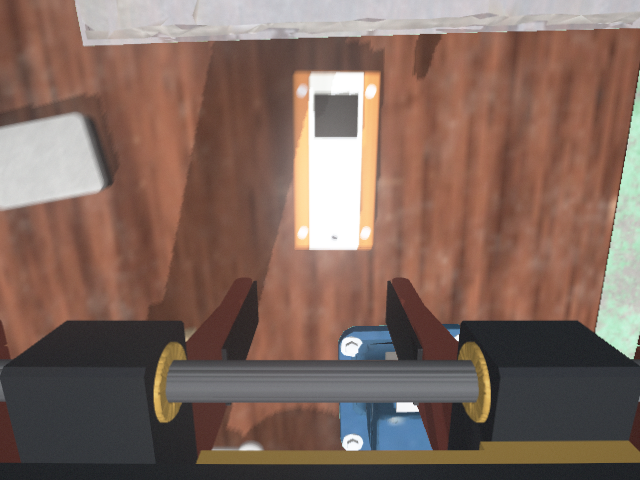

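Run:
```python
from h import *
w=ctrl.get_image('wrist');save(w,'w23')
c=cv2.imread('pics/w23.png')
a=cv2.resize(c[55:115,285:390],(700,400),interpolation=2);b=cv2.resize(c[220:265,285:390],(700,300),interpolation=2)
cv2.imwrite('pics/c25.png',cv2.resize(np.vstack([a,b]),(600,600)))
```

```text
(no output)
```

View pics/c25.png

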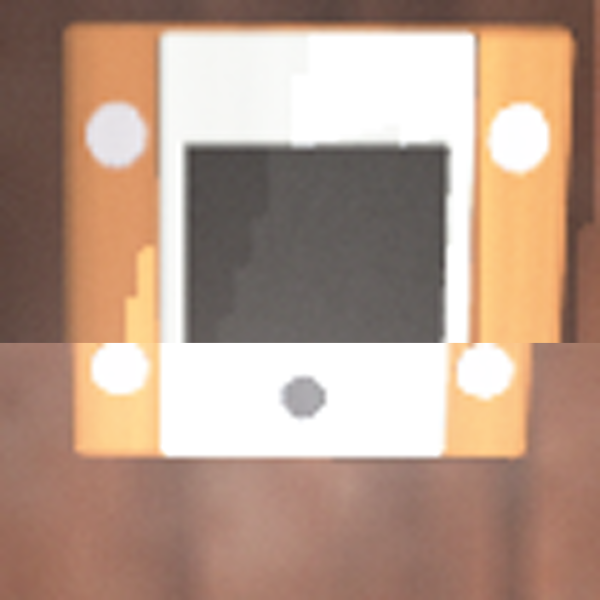

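Run:
```python
from h import *
w=ctrl.get_image('wrist')
k=1/5.714
f=lambda x,y:(285+x*k,(55+y*k) if y<343 else 220+(y-343)*k)
B=ray(w,[f(65,26),f(573,28),f(76,456),f(526,456)],25)
P=ray(w,[f(159,33),f(476,34),f(160,456),f(445,456)],33)
for n,A in(('block',B),('plate',P)):
    c=A.mean(0);v=A[:2].mean(0)-A[2:].mean(0);print(n,A[:,:2].round(1).tolist(),c.round(1),np.degrees(np.arctan2(v[1],v[0])).round(2),np.linalg.norm(v).round(1))
print(ray(w,[f(184,146),f(448,146)],35.5).round(1))
go([409,135,60],-90)
```

```text
block [[659.5, -114.9], [657.5, -173.8], [535.3, -110.5], [533.6, -169.4]] [ 596.5 -142.1   25. ] -2.03 124.2
plate [[657.2, -125.9], [656.0, -161.7], [537.2, -121.8], [536.2, -158.0]] [ 596.7 -141.8   33. ] -1.86 120.0
[[ 644.9 -128.4   35.5]
 [ 644.  -158.3   35.5]]
pos [ 542.1 -129.1  127.5] heading -91.68 tilt 0.91 w 56.7 F [-0.8  0.2  0. ] t 29.55
turn [ 0.015  0.004 -0.029] per row [ 0.0015  0.0004 -0.0029]
shift now [-259.8  139.7   70.7] after turn [-264.1  133.1   67.5] mean/row [-26.19  13.64   6.91] len/row 30.3
```

```bash
python3 -m handwheel '[[[0.005,0.002,-0.003],[-14,7,0],0.7],[[0.005,0.002,-0.003],[-28,14,2],0.7],[[0.005,0,-0.003],[-34,17,4],0.7],[[0,0,-0.003],[-34,17,6],0.7],[[0,0,-0.003],[-34,17,6],0.7],[[0,0,-0.003],[-34,17,6],0.7],[[0,0,-0.003],[-28,14,6],0.7],[[0,0,-0.003],[-20,10,6],0.7],[[0,0,-0.003],[-10,6,6],0.7],[[0,0,0],[0,0,0],0.7]]'
python3 - <<'E'
from h import *
w=ctrl.get_image('wrist');save(w,'w24');find(w,['disc'])
go([409.8,135.6,60],-90)
E
```

```text
t: 30.38
ee_pos: [418.5, 119.9, 82.1]
orientation: [-2.216, 2.227, -0.002]
ft_force: [-0.4, -0.0, -0.1]
width: 61.6
spot_point disc 0.79 [407.2 137.7   3. ] [297. 256.]
pos [420.6 118.7  83. ] heading -90.36 tilt 0.19 w 61.8 F [ 0.2  0.4 -0.2] t 30.48
turn [-0.003 -0.001 -0.006] per row [-0.0003 -0.0001 -0.0006]
shift now [-16.9  11.   22.9] after turn [-16.9  10.8  23. ] mean/row [-1.69  1.09  2.3 ] len/row 3.1
```

View pics/w24.png

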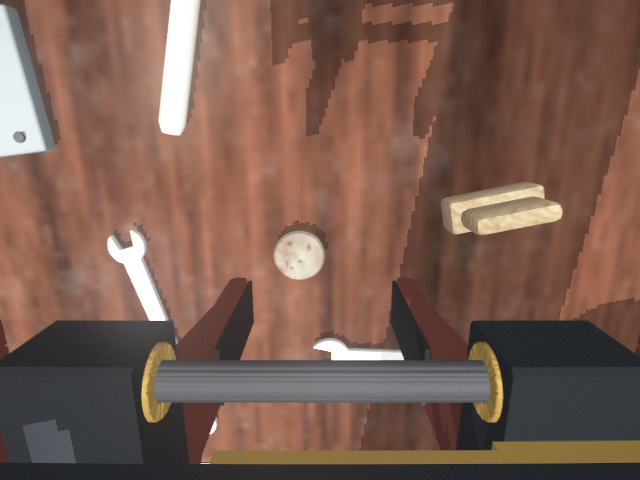

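Run:
```python
from h import *
w=ctrl.get_image('wrist')
print('disc',ray(w,[(299.5,255),(274,255),(325.5,255),(299.5,231),(299.5,279)],8).round(1))
print('wrench',ray(w,[(318,345),(168,318),(400,352)],5).round(1))
print('grip top z51',ray(w,[(463,212),(478,235),(561,214),(548,200)],51).round(1))
print('foot z22',ray(w,[(442,199),(543,184)],22).round(1))
c=cv2.imread('pics/w24.png');cv2.imwrite('pics/c26.png',cv2.resize(c[165:255,430:575],(797,495),interpolation=2))
go([409.8,135.6,60],-90)
```

```text
disc [[411.7 134.3   8. ]
 [411.8 151.8   8. ]
 [411.6 116.5   8. ]
 [428.6 134.    8. ]
 [394.3 134.7   8. ]]
wrench [[341.3 122.3   5. ]
 [363.7 230.8   5. ]
 [335.1  61.5   5. ]]
grip top z51 [[449.1  40.5  51. ]
 [435.9  30.9  51. ]
 [447.7 -14.4  51. ]
 [455.6  -6.   51. ]]
foot z22 [[451.9  43.8  22. ]
 [460.9 -18.2  22. ]]
pos [421.4 118.2  83.3] heading -90.42 tilt 0.24 w 61.4 F [ 0.8 -0.1 -0.4] t 30.53
turn [-0.004 -0.001 -0.007] per row [-0.0004 -0.0001 -0.0007]
shift now [-17.3  11.9  23.2] after turn [-17.4  11.6  23.3] mean/row [-1.73  1.17  2.32] len/row 3.1
```

View pics/c26.png

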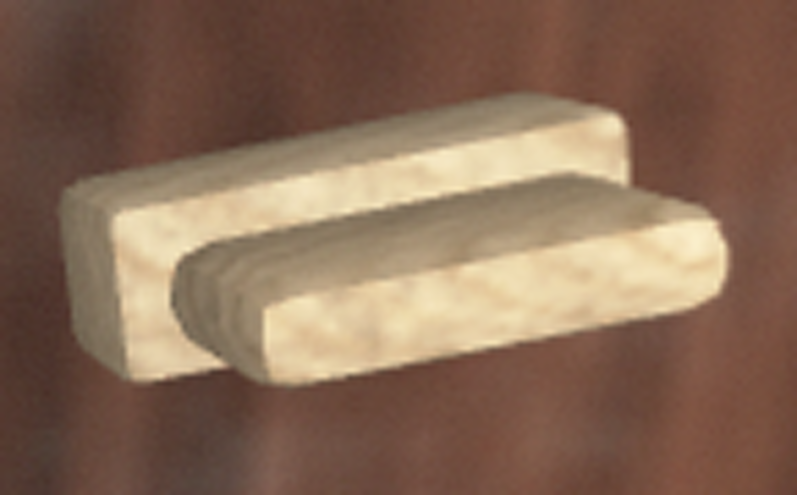

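```bash
python3 -m handwheel '[[[-0.004,0,-0.007],[-8,5,0],0.7],[[0,0,0],[-6,4,10],0.7],[[0,0,0],[0,0,20],0.7],[[0,0,0],[0,0,22],0.7],[[0,0,0],[0,0,16],0.7],[[0,0,0],[0,0,8],0.7],[[0,0,0],[0,0,0],0.7],[[0,0,0],[0,0,0],0.7],[[0,0,0],[0,0,0],0.7],[[0,0,0],[0,0,0],0.7]]'
python3 - <<'E'
from h import *
w=ctrl.get_image('scene');save(w,'s25')
go([411.7,134.3,-20],-90)
p=ctrl.get_obs()['ee_pos']
for dx in(-10,10):print(((proj(w,[p[0]+dx,p[1]-30.6-13.5,p[2]+22])-[180,240])*6).round())
c=cv2.imread('pics/s25.png');cv2.imwrite('pics/c27.png',cv2.resize(c[240:340,180:300],(720,600),interpolation=2))
E
```

```text
t: 31.37
ee_pos: [420.8, 130.7, 9.3]
orientation: [-2.201, 2.228, -0.01]
ft_force: [0.3, 0.3, -0.3]
width: 61.4
pos [420.9 130.7   9.5] heading -90.69 tilt 0.7 w 61.3 F [-0.2  0.4 -0.4] t 31.42
turn [-0.012  0.003 -0.012] per row [-0.0012  0.0003 -0.0012]
shift now [-3.4  9.6 29.4] after turn [-3.6  9.2 29.5] mean/row [-0.35  0.94  2.94] len/row 3.1
[[397. 337.]]
[[466. 312.]]
```

View pics/c27.png

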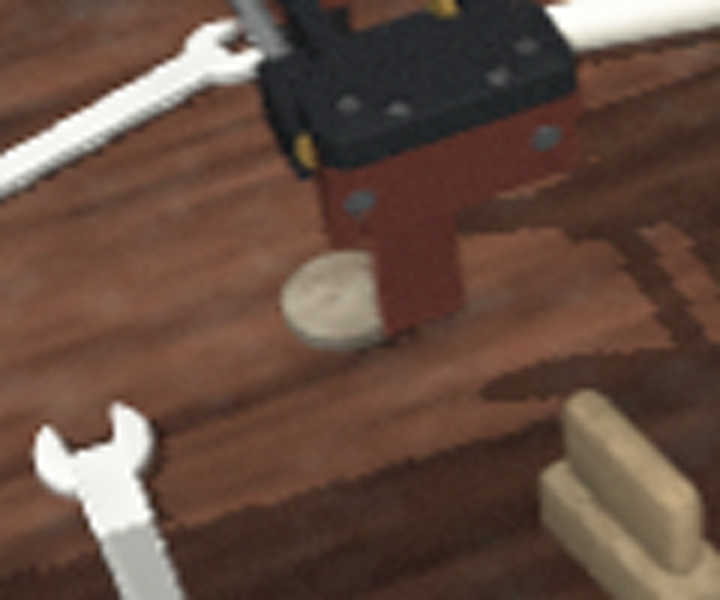

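```bash
python3 -m handwheel '[[[-0.006,0.002,-0.006],[-2,5,0],0.7],[[-0.006,0,-0.006],[-1.5,4,0],0.7],[[0,0,0],[0,0,0],0.7],[[0,0,0],[0,0,0],0.7],[[0,0,0],[0,0,6],0.7],[[0,0,0],[0,0,8],0.7],[[0,0,0],[0,0,6],0.7],[[0,0,0],[0,0,0],0.7],[[0,0,0],[0,0,0],0.7],[[0,0,0],[0,0,0],0.7]]'
python3 - <<'E'
from h import *
go([411.7,134.3,-20],-90)
E
```

```text
t: 32.25
ee_pos: [411.9, 135.3, -11.3]
orientation: [-2.222, 2.218, 0.0]
ft_force: [-0.1, -0.2, 0.6]
width: 61.3
pos [411.9 135.3 -11.3] heading -89.9 tilt 0.12 w 61.3 F [-0.1 -0.2  0.6] t 32.25
turn [-0.001  0.002  0.002] per row [-0.0001  0.0002  0.0002]
shift now [1.  0.2 8.7] after turn [1.  0.2 8.7] mean/row [0.1  0.02 0.87] len/row 0.9
```

```bash
python3 -m handwheel '[[[0,0,0],[1,0,4],0.7],[[0,0,0],[0,0,3.5],0.7],[[0,0,0],[0,0,0],0.7],[[0,0,0],[0,0,0],0.2],[[0,0,0],[0,0,0],0.2],[[0,0,0],[0,0,0],0.2],[[0,0,0],[0,0,0],0.2],[[0,0,0],[0,0,0],0.2],[[0,0,0],[0,0,0],0.2],[[0,0,0],[0,0,0],0.2]]'
python3 - <<'E'
from h import *
go([411.7,134.3,80],-90)
E
```

```text
t: 33.08
ee_pos: [412.3, 134.1, -19.3]
orientation: [-2.221, 2.218, -0.0]
ft_force: [-1.2, 0.2, -1.1]
width: 34.1
pos [412.3 134.1 -19.3] heading -89.92 tilt 0.15 w 34.1 F [-1.2  0.2 -1.1] t 33.08
turn [-0.002  0.002  0.001] per row [-0.0002  0.0002  0.0001]
shift now [ -0.3   0.4 -99.3] after turn [ -0.2   0.6 -99.3] mean/row [-0.02  0.05 -9.93] len/row 9.9
```

```bash
python3 -m handwheel '[[[0,0,0],[0,0,-4],0.2],[[0,0,0],[0,0,-10],0.2],[[0,0,0],[0,0,-18],0.2],[[0,0,0],[8,-6,-20],0.2],[[0,0,0],[14,-11,-18],0.2],[[0,0,0],[20,-16,-12],0.2],[[0,0,0],[26,-20,-4],0.2],[[0,0,0],[28,-22,0],0.2],[[0,0,0],[28,-22,0],0.2],[[0,0,0],[28,-22,0],0.2]]'
python3 - <<'E'
from h import *
go([629.7,-142.9,75],-91.8)
E
```

```text
t: 33.92
ee_pos: [530.7, -20.1, 77.8]
orientation: [-2.234, 2.209, -0.0]
ft_force: [0.6, 0.4, -2.0]
width: 34.2
pos [530.7 -20.1  77.8] heading -89.35 tilt 0.01 w 34.2 F [ 0.6  0.4 -2. ] t 33.92
turn [-0.     0.     0.043] per row [-0.      0.      0.0043]
shift now [123.9 -97.6   2.8] after turn [ 119.7 -102.8    2.8] mean/row [ 12.18 -10.02   0.28] len/row 15.8
```

```bash
python3 -m handwheel '[[[0,0,0.006],[24,-19,0],0.2],[[0,0,0.006],[22,-18,0],0.2],[[0,0,0.006],[20,-16,0],0.2],[[0,0,0.006],[18,-15,0],0.2],[[0,0,0.006],[14,-12,0],0.2],[[0,0,0.006],[8,-7,0],0.2],[[0,0,0.006],[4,-4,0],0.2],[[0,0,0],[0,0,0],0.2],[[0,0,0],[0,0,0],0.2],[[0,0,0],[0,0,0],0.2]]'
python3 - <<'E'
from h import *
go([629.7,-142.9,40],-91.8)
E
```

```text
t: 34.75
ee_pos: [627.7, -142.1, 86.8]
orientation: [-2.174, 2.262, -0.009]
ft_force: [-0.7, 0.9, -0.1]
width: 34.2
pos [ 627.7 -142.1   86.8] heading -92.26 tilt 0.4 w 34.2 F [-0.7  0.9 -0.1] t 34.75
turn [-0.007 -0.001 -0.008] per row [-0.0007 -0.0001 -0.0008]
shift now [ 0.7 -1.7 46.8] after turn [ 0.7 -2.  46.8] mean/row [ 0.07 -0.19  4.68] len/row 4.7
```

```bash
python3 -m handwheel '[[[-0.007,0,-0.008],[0.7,-2,6],0.2],[[0,0,0],[0,0,12],0.2],[[0,0,0],[0,0,14],0.2],[[0,0,0],[0,0,12],0.2],[[0,0,0],[0,0,6],0.2],[[0,0,0],[0,0,2],0.2],[[0,0,0],[0,0,0],0.2],[[0,0,0],[0,0,0],0.2],[[0,0,0],[0,0,0],0.2],[[0,0,0],[0,0,0],0.2]]'
python3 - <<'E'
from h import *
w=ctrl.get_image('wrist');save(w,'w28');s=ctrl.get_image('scene');save(s,'s28')
go([629.7,-142.9,16.2],-91.8)
c=cv2.imread('pics/w28.png');b=cv2.imread('pics/s28.png');cv2.imwrite('pics/c28.png',np.hstack([cv2.resize(b[290:410,370:490],(400,400),interpolation=2),cv2.resize(c[200:400,220:420],(400,400),interpolation=2)]))
E
```

```text
t: 35.58
ee_pos: [625.9, -138.8, 26.7]
orientation: [2.189, -2.247, -0.009]
ft_force: [0.3, 0.7, -0.1]
width: 33.9
pos [ 626.1 -138.9   26.9] heading -91.51 tilt 0.41 w 33.8 F [-0.1 -0.3  0.1] t 35.68
turn [0.007 0.    0.005] per row [0.0007 0.     0.0005]
shift now [ 3.9 -3.8 10.6] after turn [ 3.9 -3.7 10.7] mean/row [ 0.39 -0.38  1.07] len/row 1.2
```

View pics/c28.png

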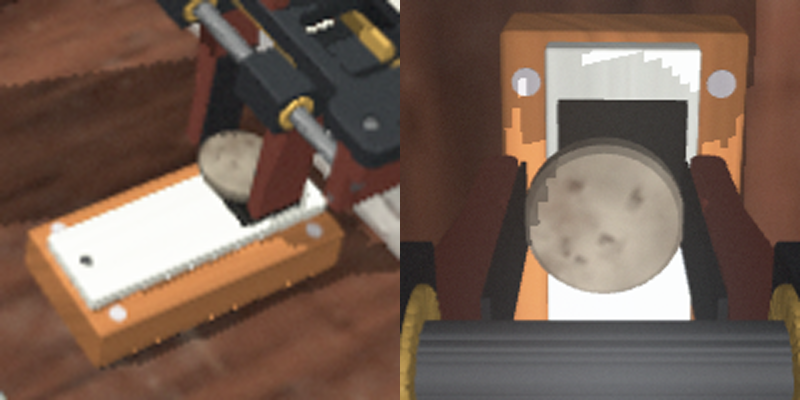

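Run:
```python
from h import *
w=ctrl.get_image('wrist')
g=lambda x,y:((x-400)/2+220,y/2+200)
print(ray(w,[g(527,218),g(682,218),g(605,149),g(605,293)],54.2).round(1), ctrl.get_obs()['ee_pos'])
print('pad',ray(w,[g(558,100),g(687,100)],35.5).round(1))
print('plate end',ray(w,[g(546,45),g(700,45)],33).round(1))
go([629.7,-142.9,16.2],-91.8)
```

```text
[[ 624.8 -122.1   54.2]
 [ 623.9 -155.3   54.2]
 [ 640.1 -139.2   54.2]
 [ 606.3 -138.3   54.2]] [ 626.09903146 -138.89534618   26.92841138]
pad [[ 645.5 -128.5   35.5]
 [ 644.7 -158.3   35.5]]
plate end [[ 658.  -126.2   33. ]
 [ 657.  -161.5   33. ]]
pos [ 626.1 -138.9   26.9] heading -91.51 tilt 0.4 w 33.5 F [-0.1 -0.8 -0.6] t 35.73
turn [0.007 0.    0.005] per row [0.0007 0.     0.0005]
shift now [ 3.9 -3.8 10.7] after turn [ 3.9 -3.7 10.7] mean/row [ 0.39 -0.38  1.07] len/row 1.2
```

```bash
python3 -m handwheel '[[[0.003,0,0.002],[2,-3,0],0.2],[[0.004,0,0.003],[2,-3,0],0.2],[[0,0,0],[0,0,0],0.2],[[0,0,0],[0,0,2],0.2],[[0,0,0],[0,0,2],0.2],[[0,0,0],[0,0,0],0.2],[[0,0,0],[0,0,0],0.2],[[0,0,0],[0,0,0],0.2],[[0,0,0],[0,0,0],0.2],[[0,0,0],[0,0,0],0.2]]'
python3 - <<'E'
from h import *
w=ctrl.get_image('wrist');save(w,'w29');s=ctrl.get_image('scene');save(s,'s29')
go([632.5,-143.1,16.2],-91.8)
c=cv2.imread('pics/w29.png');b=cv2.imread('pics/s29.png');cv2.imwrite('pics/c29.png',np.hstack([cv2.resize(b[290:410,370:490],(400,400),interpolation=2),cv2.resize(c[200:400,220:420],(400,400),interpolation=2)]))
E
```

```text
t: 36.57
ee_pos: [633.4, -143.9, 23.6]
orientation: [-2.184, 2.256, -0.003]
ft_force: [-0.1, -0.4, -0.8]
width: 33.7
pos [ 633.4 -143.9   23.6] heading -91.85 tilt 0.15 w 33.9 F [-1.2 -0.2 -0. ] t 36.67
turn [-0.003 -0.    -0.001] per row [-0.0003 -0.     -0.0001]
shift now [-0.8  0.9  7.4] after turn [-0.8  0.9  7.4] mean/row [-0.08  0.09  0.74] len/row 0.7
```

View pics/c29.png

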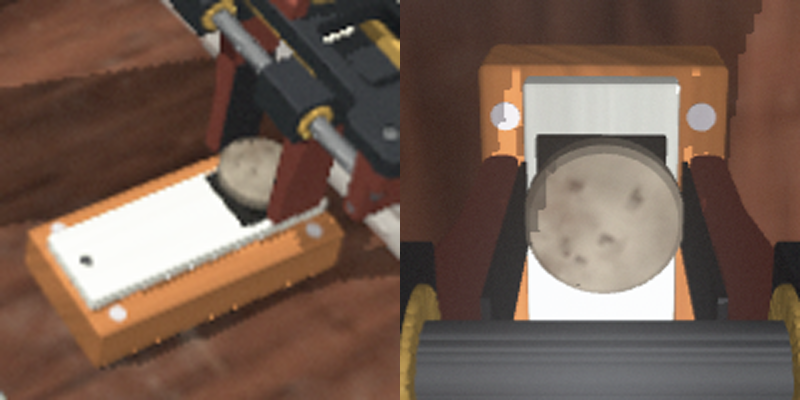

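Run:
```python
from h import *
w=ctrl.get_image('wrist');p=ctrl.get_obs()['ee_pos']
g=lambda x,y:((x-400)/2+220,y/2+200)
A=ray(w,[g(527,218),g(682,218),g(605,150),g(605,293)],p[2]+27.3);print(A.round(1),'ctr',A[2:].mean(0)[:1],A[:2].mean(0)[1], p.round(1))
print('bottom far',ray(w,[g(605,139)],p[2]+19.3).round(1))
print('pad far',ray(w,[g(537,135),g(666,135)],35.5).round(1))
print('plate end',ray(w,[g(526,83),g(679,83)],33).round(1))
```

```text
[[ 632.  -127.1   51. ]
 [ 630.9 -160.3   51. ]
 [ 646.9 -144.3   51. ]
 [ 613.5 -143.2   51. ]] ctr [630.21580774] -143.68793823930412 [ 633.5 -143.9   23.7]
bottom far [[ 646.6 -144.3   43. ]]
pad far [[ 645.5 -128.7   35.5]
 [ 644.5 -158.2   35.5]]
plate end [[ 657.2 -126.6   33. ]
 [ 656.1 -161.5   33. ]]
```

```bash
python3 -m handwheel '[[[-0.003,0,0],[-0.7,0,2],0.2],[[0,0,0],[0,0,2],0.2],[[0,0,0],[0,0,0],0.2],[[0,0,0],[0,0,0],0.2],[[0,0,0],[0,0,0.8],0.2],[[0,0,0],[0,0,0],0.2],[[0,0,0],[0,0,0.7],0.2],[[0,0,0],[0,0,0],0.2],[[0,0,0],[0,0,0],0.2],[[0,0,0],[0,0,0],0.2]]'
python3 - <<'E'
from h import *
go([633.4,-143.2,16.2],-91.8)
E
```

```text
t: 37.55
ee_pos: [633.5, -143.1, 17.5]
orientation: [2.185, -2.257, -0.0]
ft_force: [-0.3, 0.4, -0.8]
width: 33.6
pos [ 633.5 -143.1   17.5] heading -91.85 tilt 0.03 w 33.6 F [-0.3  0.4 -0.8] t 37.55
turn [ 0.    -0.    -0.001] per row [ 0.     -0.     -0.0001]
shift now [0.1 0.1 1.3] after turn [0.1 0.1 1.3] mean/row [0.01 0.01 0.13] len/row 0.1
```

```bash
python3 -m handwheel '[[[0,0,0],[0,0,0.8],0.2],[[0,0,0],[0,0,0],0.2],[[0,0,0],[0,0,0.6],0.2],[[0,0,0],[0,0,0],0.2],[[0,0,0],[0,0,0.5],0.2],[[0,0,0],[0,0,0],0.2],[[0,0,0],[0,0,0],0.2],[[0,0,0],[0,0,0],0.2],[[0,0,0],[0,0,0],0.2],[[0,0,0],[0,0,0],0.2]]'
python3 - <<'E'
from h import *
go([633.4,-143.2,16.2],-91.8)
E
```

```text
t: 38.38
ee_pos: [633.8, -143.2, 16.0]
orientation: [2.185, -2.257, 0.0]
ft_force: [-0.6, 0.6, 0.7]
width: 33.9
pos [ 633.8 -143.2   16. ] heading -91.84 tilt 0.02 w 33.9 F [-0.6  0.6  0.7] t 38.38
turn [-0.    -0.    -0.001] per row [-0.     -0.     -0.0001]
shift now [ 0.   0.4 -0.2] after turn [ 0.   0.4 -0.2] mean/row [ 0.    0.04 -0.02] len/row 0.0
```

```bash
python3 -m handwheel '[[[0,0,0],[0,0,0],0.5],[[0,0,0],[0,0,0],0.6],[[0,0,0],[0,0,0],0.65],[[0,0,0],[0,0,0],0.65],[[0,0,0],[0,0,0],0.65],[[0,0,0],[0,0,-10],0.65],[[0,0,0],[0,0,-25],0.65],[[0,0,0],[0,0,-30],0.65],[[0,0,0],[0,10,-25],0.65],[[0,0,0],[0,20,-10],0.65]]'
python3 - <<'E'
from h import *
w=ctrl.get_image('wrist');save(w,'w30')
go([590,-140,130],-91.8)
c=cv2.imread('pics/w30.png');cv2.imwrite('pics/c30.png',cv2.resize(c[100:300,240:440],(600,600),interpolation=2))
E
```

```text
t: 39.22
ee_pos: [604.0, -141.9, 118.5]
orientation: [2.185, -2.255, -0.005]
ft_force: [-0.1, -0.5, -0.7]
width: 57.1
pos [ 599.9 -141.6  119.1] heading -91.82 tilt 0.39 w 56.8 F [-2.7  0.4  0.8] t 39.27
turn [ 0.007  0.001 -0.   ] per row [ 0.0007  0.0001 -0.    ]
shift now [ -1.3  10.  -10.8] after turn [ -1.3  10.  -10.9] mean/row [-0.13  1.   -1.09] len/row 1.5
```

View pics/c30.png

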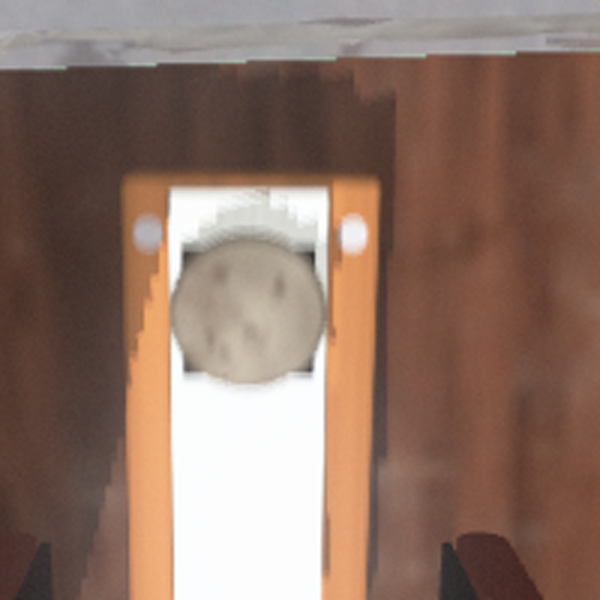

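```bash
python3 -m handwheel '[[[0.007,0,-0.12],[0,0,0],0.65],[[0,0,-0.12],[0,0,0],0.65],[[0,0,-0.12],[0,0,0],0.65],[[0,0,-0.12],[0,0,0],0.65],[[0,0,-0.12],[0,0,0],0.65],[[0,0,-0.12],[0,0,0],0.65],[[0,0,-0.12],[0,0,0],0.65],[[0,0,-0.12],[0,0,0],0.65],[[0,0,-0.12],[0,0,0],0.65],[[0,0,-0.12],[0,0,0],0.65]]'
python3 - <<'E'
from h import *
go([443,9.5,110],10.5)
print(ctrl.get_obs()['qpos'].round(2))
E
```

```text
t: 40.1
ee_pos: [600.2, -141.9, 126.0]
orientation: [-3.09, 0.558, -0.01]
ft_force: [0.7, 0.8, 0.9]
width: 57.0
pos [ 600.2 -141.9  126. ] heading -20.48 tilt 0.36 w 57.0 F [0.7 0.8 0.9] t 40.1
turn [-0.001 -0.006 -0.541] per row [-0.0001 -0.0006 -0.0541]
shift now [-200.3  -86.7   15. ] after turn [-127.  -177.5   16. ] mean/row [-16.37 -13.21   1.55] len/row 21.9
[-0.25  0.5   1.71  0.    0.93  0.1 ]
```

```bash
python3 -m handwheel '[[[0,0,-0.06],[-20,-9,1],0.65],[[0,0,-0.06],[-20,-10,2],0.65],[[0,0,-0.06],[-20,-12,2],0.65],[[0,0,-0.06],[-19,-14,2],0.65],[[0,0,-0.06],[-18,-15,2],0.65],[[0,0,-0.06],[-17,-16,2],0.65],[[0,0,-0.06],[-15,-16,2],0.65],[[0,0,-0.06],[-12,-14,1],0.65],[[0,0,-0.06],[-8,-10,0],0.65],[[0,0,0],[0,0,0],0.65]]'
python3 - <<'E'
from h import *
go([443,9.5,110],10.5)
w=ctrl.get_image('wrist');save(w,'w31')
R=cv2.Rodrigues(np.array(w['rvec']))[0];print((-R.T@np.array(w['tvec']).ravel()).round())
E
```

```text
t: 40.93
ee_pos: [460.2, -3.3, 112.2]
orientation: [3.122, 0.335, 0.015]
ft_force: [0.2, 0.4, -0.1]
width: 57.2
pos [460.2  -3.3 112.2] heading 12.26 tilt 0.55 w 57.2 F [ 0.2  0.4 -0.1] t 40.93
turn [ 0.003 -0.009  0.031] per row [ 0.0003 -0.0009  0.0031]
shift now [-14.1 -16.2   2. ] after turn [-14.6 -15.7   2.2] mean/row [-1.43 -1.59  0.21] len/row 2.2
[442.  67. 295.]
```

View pics/w31.png

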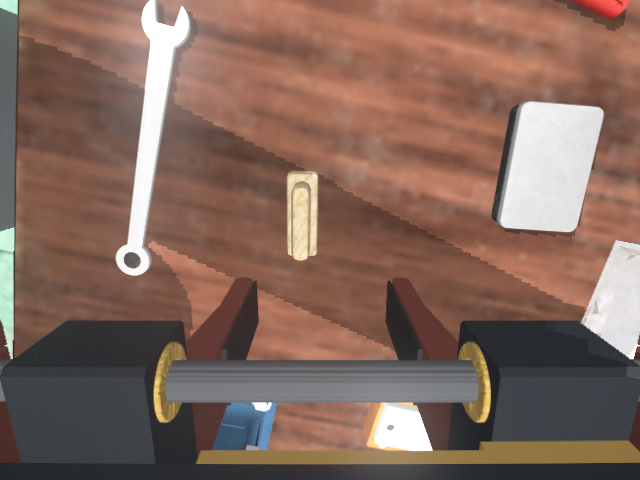

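Run:
```python
from h import *
c=cv2.imread('pics/w31.png');cv2.imwrite('pics/c31.png',cv2.resize(c[165:265,265:340],(450,600),interpolation=2))
```

```text
(no output)
```

View pics/c31.png

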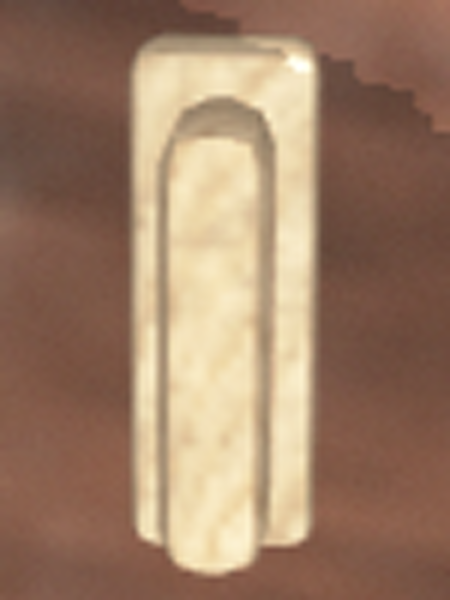

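Run:
```python
from h import *
w=ctrl.get_image('wrist')
g=lambda x,y:(265+x/6,165+y/6)
for n,z,c in(('foot',22,[(133,52),(318,52),(312,545),(137,545)]),('grip',51,[(165,132),(262,132),(258,573),(168,573)])):
    P=ray(w,[g(*q) for q in c],z);v=P[:2].mean(0)-P[2:].mean(0)
    print(n,P[:,:2].round(1).tolist(),P.mean(0).round(1),'yaw',np.degrees(np.arctan2(-v[0],v[1])).round(2),np.linalg.norm(v).round(1),np.linalg.norm(P[1]-P[0]).round(1))
P=ray(w,[(516,102),(604,106),(579,232),(497,223)],19);print('ink top approx',P.round(1))
```

```text
foot [[428.9, 36.1], [449.5, 40.5], [461.0, -17.5], [440.3, -21.8]] [444.9   9.3  22. ] yaw 11.23 59.0 21.1
grip [[435.2, 31.9], [444.9, 34.0], [454.1, -12.9], [444.6, -14.9]] [444.7   9.6  51. ] yaw 11.2 47.8 10.0
ink top approx [[569.1 114.2  19. ]
 [628.4 124.6  19. ]
 [644.6  38.8  19. ]
 [583.3  32.6  19. ]]
```

```bash
python3 - <<'E'
from h import *
go([444.8,9.5,30],11.2)
E
python3 -m handwheel '[[[0,-0.004,0.009],[-6,-6,0],0.5],[[0,-0.004,0.009],[-5,-6,0],0.5],[[0,0,0],[-1,-2,5],0.5],[[0,0,0],[0,0,15],0.5],[[0,0,0],[0,0,20],0.5],[[0,0,0],[0,0,20],0.5],[[0,0,0],[0,0,12],0.5],[[0,0,0],[0,0,5],0.5],[[0,0,0],[0,0,0],0.5],[[0,0,0],[0,0,0],0.5]]'
python3 - <<'E'
from h import *
go([444.8,9.5,4],11.2)
w=ctrl.get_image('wrist');save(w,'w32')
c=cv2.imread('pics/w32.png');cv2.imwrite('pics/c32.png',cv2.resize(c[165:365,220:420],(500,500),interpolation=2))
E
```

```text
pos [462.7  -4.4 112.6] heading 12.0 tilt 0.7 w 56.9 F [ 0.7 -0.4 -0.2] t 41.03
turn [ 0.004 -0.012  0.014] per row [ 0.0004 -0.0012  0.0014]
shift now [-15.6 -17.6  82.4] after turn [-14.9 -17.1  82.6] mean/row [-1.52 -1.73  8.25] len/row 8.6
t: 41.87
ee_pos: [453.2, 5.6, 32.5]
orientation: [3.125, 0.277, 0.016]
ft_force: [-0.3, 0.5, 0.9]
width: 43.8
pos [453.2   5.6  32.5] heading 10.13 tilt 0.64 w 43.8 F [-0.3  0.5  0.9] t 41.87
turn [ 0.006 -0.01  -0.019] per row [ 0.0006 -0.001  -0.0019]
shift now [-7.9 -5.4 28.4] after turn [-7.5 -5.4 28.5] mean/row [-0.77 -0.54  2.85] len/row 3.0
```

View pics/c32.png

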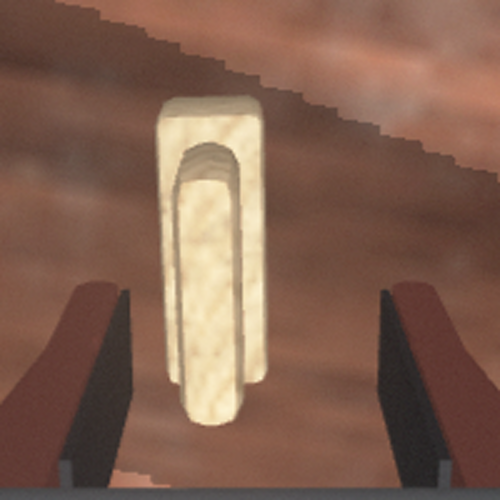

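```bash
python3 -m handwheel '[[[0.003,-0.005,-0.01],[-4,-2.7,0],0.5],[[0.003,-0.005,-0.01],[-3.5,-2.7,0],0.5],[[0,0,0],[0,0,0],0.5],[[0,0,0],[0,0,0],0.5],[[0,0,0],[0,0,8],0.5],[[0,0,0],[0,0,8],0.5],[[0,0,0],[0,0,5],0.5],[[0,0,0],[0,0,0],0.5],[[0,0,0],[0,0,0],0.5],[[0,0,0],[0,0,0],0.5]]'
python3 - <<'E'
from h import *
go([444.8,9.5,4],11.2)
E
```

```text
t: 42.75
ee_pos: [446.2, 10.1, 11.9]
orientation: [-3.126, -0.311, -0.007]
ft_force: [0.1, -0.2, 0.5]
width: 43.7
pos [446.2  10.1  11.9] heading 11.37 tilt 0.24 w 43.7 F [ 0.1 -0.2  0.5] t 42.75
turn [ 0.    -0.004  0.003] per row [ 0.     -0.0004  0.0003]
shift now [-1.5  0.3  7.9] after turn [-1.5  0.3  7.9] mean/row [-0.15  0.03  0.79] len/row 0.8
```

```bash
python3 -m handwheel '[[[0,-0.004,0.003],[-1.4,0,3.5],0.5],[[0,0,0],[0,0,3],0.5],[[0,0,0],[0,0,0],0.5],[[0,0,0],[0,0,0],0],[[0,0,0],[0,0,0],0],[[0,0,0],[0,0,0],0],[[0,0,0],[0,0,0],0],[[0,0,0],[0,0,0],0],[[0,0,0],[0,0,0],0],[[0,0,0],[0,0,0],0]]'
python3 - <<'E'
from h import *
go([444.8,9.5,4],11.2)
w=ctrl.get_image('wrist');save(w,'w33');s=ctrl.get_image('scene');save(s,'s33')
c=cv2.imread('pics/w33.png');b=cv2.imread('pics/s33.png');cv2.imwrite('pics/c33.png',np.hstack([cv2.resize(b[260:380,220:340],(400,400),interpolation=2),cv2.resize(c[200:400,220:420],(400,400),interpolation=2)]))
E
```

```text
t: 43.58
ee_pos: [445.0, 9.7, 5.0]
orientation: [3.127, 0.306, 0.001]
ft_force: [0.2, 0.0, 0.1]
width: 11.7
pos [445.    9.7   5. ] heading 11.17 tilt 0.02 w 11.7 F [0.2 0.  0.1] t 43.58
turn [ 0. -0. -0.] per row [ 0. -0. -0.]
shift now [-0.3  0.1  1. ] after turn [-0.3  0.1  1. ] mean/row [-0.03  0.01  0.1 ] len/row 0.1
```

View pics/c33.png

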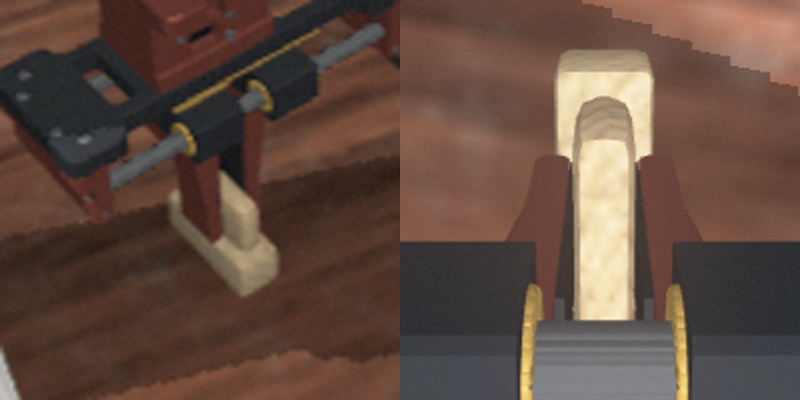

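```bash
python3 -m handwheel '[[[0,0,0],[0,0,-4],0],[[0,0,0],[0,0,-10],0],[[0,0,0],[0,0,-14],0],[[0,0,0.03],[4,2,-12],0],[[0,0,0.03],[10,4,-6],0],[[0,0,0.03],[16,7,0],0],[[0,0,0.03],[20,7,0],0],[[0,0,0.03],[20,7,0],0],[[0,0,0.03],[20,6,0],0],[[0,0,0.03],[20,6,0],0]]'
python3 - <<'E'
from h import *
go([601.3,-31.9,55],-2.3)
E
```

```text
t: 44.52
ee_pos: [556.5, -20.2, 59.5]
orientation: [3.141, -0.035, -0.006]
ft_force: [-1.0, -0.8, -0.9]
width: 11.9
pos [556.5 -20.2  59.5] heading -1.27 tilt 0.23 w 11.9 F [-1.  -0.8 -0.9] t 44.52
turn [0.    0.004 0.018] per row [0.     0.0004 0.0018]
shift now [45.1 10.7  4.3] after turn [45.3  9.9  4.5] mean/row [4.52 1.03 0.44] len/row 4.7
```

```bash
python3 -m handwheel '[[[0,0.002,0.009],[15,3,0],0],[[0,0.002,0.009],[10,2.5,0],0],[[0,0,0],[6,2,0],0],[[0,0,0],[3,1,0],0],[[0,0,0],[0,0,5],0],[[0,0,0],[0,0,12],0],[[0,0,0],[0,0,8],0],[[0,0,0],[0,0,0],0],[[0,0,0],[0,0,0],0],[[0,0,0],[0,0,0],0]]'
python3 - <<'E'
from h import *
go([601.3,-31.9,15],-2.3)
E
```

```text
t: 45.35
ee_pos: [591.5, -30.6, 34.4]
orientation: [3.141, -0.066, -0.0]
ft_force: [-0.2, -0.7, 0.4]
width: 11.7
pos [591.5 -30.6  34.4] heading -2.4 tilt 0.02 w 11.7 F [-0.2 -0.7  0.4] t 45.35
turn [ 0.     0.    -0.002] per row [ 0.      0.     -0.0002]
shift now [ 9.8  0.9 19.4] after turn [ 9.8  0.9 19.4] mean/row [0.98 0.09 1.94] len/row 2.2
```

```bash
python3 -m handwheel '[[[0,0,0],[5,0.5,0],0],[[0,0,0],[4,0.4,0],0],[[0,0,0],[0,0,0],0],[[0,0,0],[0,0,0],0],[[0,0,0],[0,0,6],0],[[0,0,0],[0,0,7],0],[[0,0,0],[0,0,5],0],[[0,0,0],[0,0,0],0],[[0,0,0],[0,0,0],0],[[0,0,0],[0,0,0],0]]'
python3 - <<'E'
from h import *
go([601.3,-31.9,5],-2.3)
E
```

```text
t: 46.18
ee_pos: [601.3, -31.8, 14.5]
orientation: [3.141, -0.065, -0.001]
ft_force: [-0.4, -0.0, -0.9]
width: 11.9
pos [601.3 -31.8  14.5] heading -2.38 tilt 0.02 w 11.9 F [-0.4 -0.  -0.9] t 46.18
turn [ 0.     0.    -0.001] per row [ 0.      0.     -0.0001]
shift now [-0.   0.1  9.5] after turn [-0.   0.1  9.5] mean/row [-0.    0.01  0.95] len/row 1.0
```

```bash
python3 -m handwheel '[[[0,0,0],[0,0,4],0],[[0,0,0],[0,0,3],0],[[0,0,0],[0,0,0],0],[[0,0,0],[0,0,1],0],[[0,0,0],[0,0,0],0],[[0,0,0],[0,0,0.7],0],[[0,0,0],[0,0,0],0],[[0,0,0],[0,0,0.5],0],[[0,0,0],[0,0,0],0],[[0,0,0],[0,0,0],0]]'
python3 - <<'E'
from h import *
go([601.3,-31.9,5],-2.3)
E
```

```text
t: 47.02
ee_pos: [601.7, -31.9, 4.9]
orientation: [3.141, -0.065, 0.001]
ft_force: [-0.2, -0.7, -0.9]
width: 12.1
pos [601.7 -31.9   4.9] heading -2.38 tilt 0.04 w 12.1 F [-0.2 -0.7 -0.9] t 47.02
turn [ 0.    -0.001 -0.001] per row [ 0.     -0.0001 -0.0001]
shift now [-0.4  0.1 -0.1] after turn [-0.4  0.1 -0.1] mean/row [-0.04  0.01 -0.01] len/row 0.0
```

```bash
python3 -m handwheel '[[[0,0,0],[0,0,0.6],0],[[0,0,0],[0,0,0],0],[[0,0,0],[0,0,0.6],0],[[0,0,0],[0,0,0],0],[[0,0,0],[0,0,0],0],[[0,0,0],[0,0,0],0],[[0,0,0],[0,0,0],0],[[0,0,0],[0,0,0],0],[[0,0,0],[0,0,0],0],[[0,0,0],[0,0,0],0]]'
python3 - <<'E'
from h import *
go([601.3,-31.9,5],-2.3)
s=ctrl.get_image('scene');save(s,'s34')
b=cv2.imread('pics/s34.png');cv2.imwrite('pics/c34.png',cv2.resize(b[250:370,310:430],(500,500),interpolation=2))
E
```

```text
t: 47.85
ee_pos: [602.3, -31.9, 4.8]
orientation: [3.141, -0.065, 0.003]
ft_force: [-0.4, -0.8, 0.1]
width: 11.9
pos [602.3 -31.9   4.8] heading -2.39 tilt 0.1 w 11.9 F [-0.4 -0.8  0.1] t 47.85
turn [ 0.    -0.002 -0.001] per row [ 0.     -0.0002 -0.0001]
shift now [-1.   0.  -0.2] after turn [-1.   0.  -0.2] mean/row [-0.1   0.   -0.02] len/row 0.1
```

View pics/c34.png

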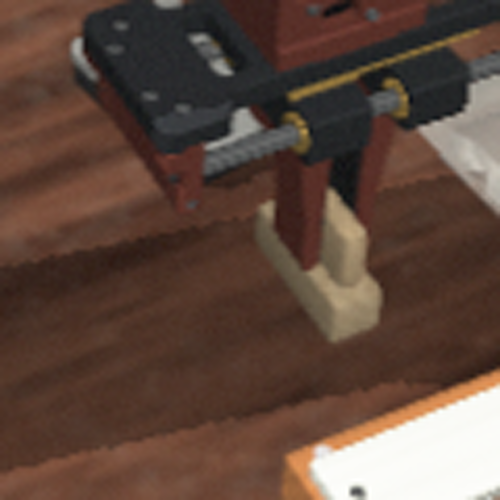

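```bash
python3 -m handwheel '[[[0,0,0],[-0.8,0,0],0],[[0,0,0],[0,0,0],0.3],[[0,0,0],[0,0,0],0.4],[[0,0,0],[0,0,0],0.5],[[0,0,0],[0,0,0],0.5],[[0,0,0],[0,0,-10],0.5],[[0,0,0],[0,0,-25],0.5],[[0,0,0],[0,0,-30],0.5],[[0,0,0],[0,-5,-30],0.5],[[0,0,0],[0,-10,-20],0.6]]'
python3 - <<'E'
from h import *
go([653.8,188.8,110],13)
w=ctrl.get_image('wrist');save(w,'w35')
s=ctrl.get_image('scene');save(s,'s35')
E
```

```text
t: 48.73
ee_pos: [597.5, -17.6, 120.1]
orientation: [-3.141, 0.068, 0.016]
ft_force: [0.0, -1.1, 0.1]
width: 47.9
pos [597.5 -17.6 120.1] heading -2.47 tilt 0.58 w 47.9 F [ 0.  -1.1  0.1] t 48.73
turn [-0.001  0.01  -0.27 ] per row [-0.0001  0.001  -0.027 ]
shift now [  47.4 -208.6    9.6] after turn [ 101.3 -188.4   10.1] mean/row [  7.43 -19.85   0.99] len/row 21.4
```

View pics/w35.png

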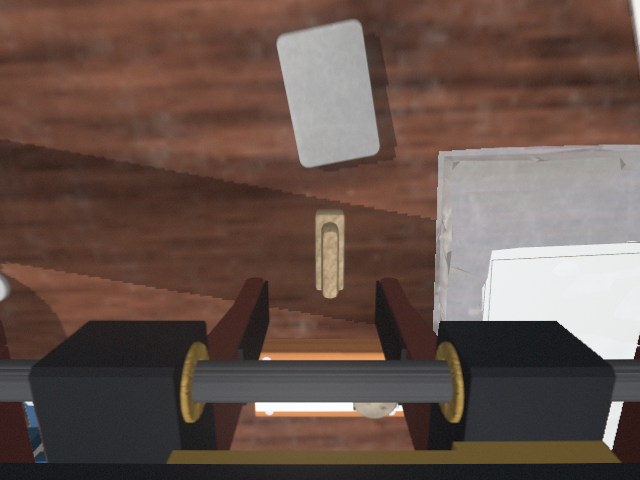

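View pics/s35.png

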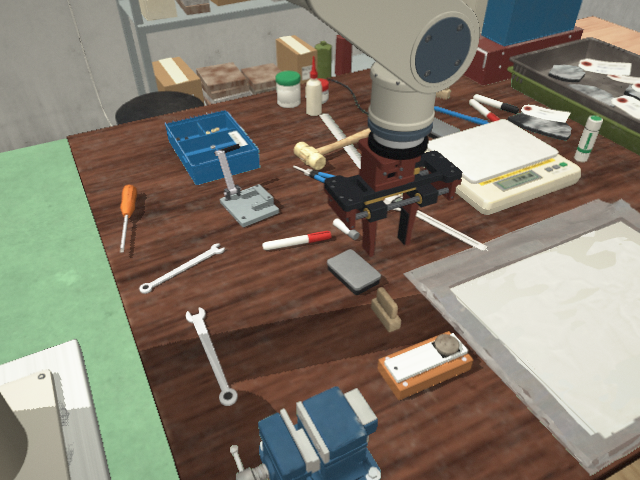

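Run:
```python
from h import *
c=cv2.imread('pics/w35.png');cv2.imwrite('pics/c35.png',np.hstack([cv2.resize(c[10:180,260:400],(494,600),interpolation=2),cv2.resize(c[205:305,305:355],(300,600),interpolation=2)]))
```

```text
(no output)
```

View pics/c35.png

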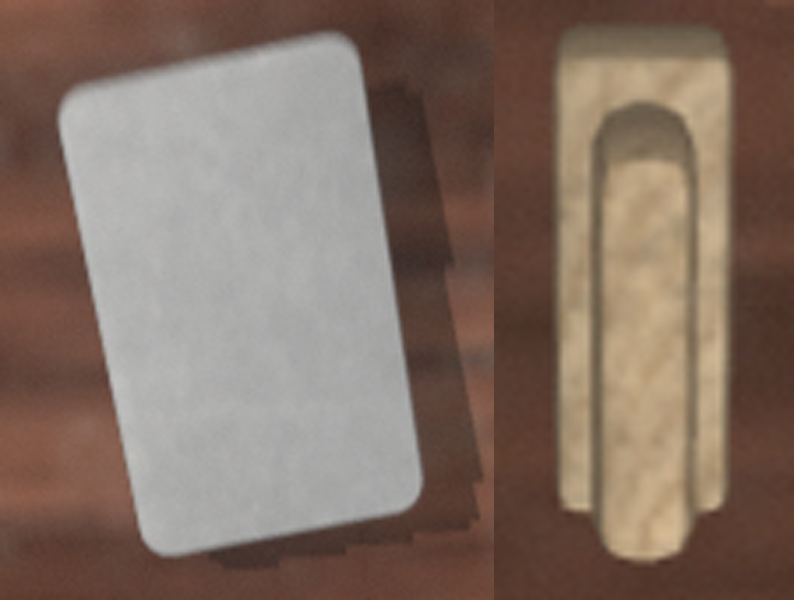

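Run:
```python
from h import *
w=ctrl.get_image('wrist')
def X(a,b,c,d):
    L=np.cross([*a,1],[*b,1]);M=np.cross([*c,1],[*d,1]);p=np.cross(L,M);return p[:2]/p[2]
l=((60,120),(140,530));r=((360,60),(422,480));t=((90,90),(325,32));b=((175,557),(400,512))
C=np.array([X(*l,*t),X(*r,*t),X(*r,*b),X(*l,*b)])/3.529+[260,10]
P=ray(w,C,19);print('ink',P[:,:2].round(1).tolist(),P.mean(0).round(1))
d=np.diff(np.vstack([P,P[:1]]),axis=0);print(np.linalg.norm(d,axis=1).round(1),np.degrees(np.arctan2(d[:,1],d[:,0])).round(1))
g=lambda x,y:(305+(x-494)/6,205+y/6)
for n,z,c in(('foot',22,[(559,58),(727,58),(725,510),(561,510)]),('grip',51,[(605,158),(692,158),(690,560),(605,560)])):
    P=ray(w,[g(*q) for q in c],z);v=P[:2].mean(0)-P[2:].mean(0)
    print(n,P.mean(0).round(1),'yaw',np.degrees(np.arctan2(-v[0],v[1])).round(2),np.linalg.norm(v).round(1),np.linalg.norm(P[1]-P[0]).round(1))
go([653.8,188.8,110],13)
```

```text
ink [[573.5, 118.5], [629.6, 128.6], [642.4, 40.8], [585.7, 32.0]] [607.8  80.   19. ]
[57.  88.8 57.3 87.4] [  10.2  -81.7 -171.2   98.1]
foot [603.7 -30.5  22. ] yaw -2.09 58.9 20.4
grip [603.8 -30.5  51. ] yaw -2.19 47.8 9.6
pos [598.3 -16.7 119.6] heading -2.37 tilt 0.44 w 52.8 F [ 0.4 -0.2 -0.3] t 48.88
turn [-0.001  0.008 -0.268] per row [-0.0001  0.0008 -0.0268]
shift now [  47.  -207.6    9.2] after turn [ 100.3 -187.7    9.6] mean/row [  7.37 -19.77   0.94] len/row 21.3
```

```bash
python3 -m handwheel '[[[0,0.004,-0.03],[3,-10,0],0.45],[[0,0.004,-0.03],[5,-18,0],0.45],[[0,0,-0.03],[6,-24,1],0.45],[[0,0,-0.03],[8,-26,2],0.45],[[0,0,-0.03],[9,-26,2],0.45],[[0,0,-0.03],[9,-24,2],0.45],[[0,0,-0.03],[9,-22,2],0.45],[[0,0,-0.03],[8,-18,1],0.45],[[0,0,-0.03],[6,-12,0],0.45],[[0,0,0],[0,0,0],0.45]]'
python3 - <<'E'
from h import *
go([653.8,188.8,110],13)
w=ctrl.get_image('wrist');save(w,'w36');find(w,['vial'])
E
```

```text
t: 49.72
ee_pos: [639.4, 177.5, 95.7]
orientation: [3.116, 0.394, -0.028]
ft_force: [-0.8, -0.1, 0.2]
width: 39.4
pos [639.4 177.5  95.7] heading 14.43 tilt 1.02 w 39.4 F [-0.8 -0.1  0.2] t 49.72
turn [-0.002  0.018  0.025] per row [-0.0002  0.0018  0.0025]
shift now [ 16.5  -7.4 -14.6] after turn [ 16.6  -7.8 -14.3] mean/row [ 1.66 -0.76 -1.44] len/row 2.3
spot_point vial 0.88 [654.1 188.4   3.2] [349. 229.]
```

View pics/w36.png

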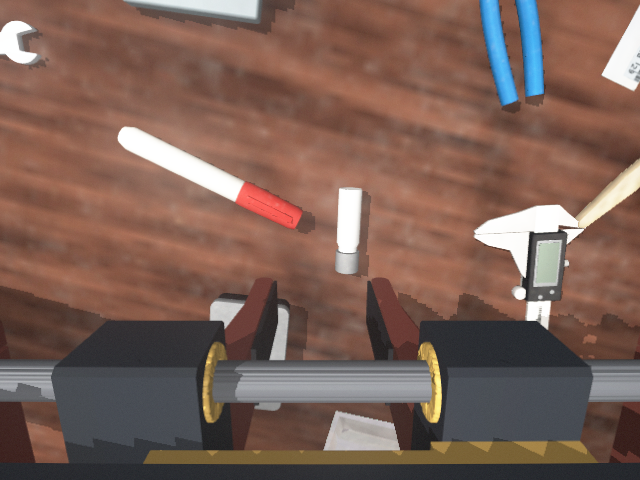

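Run:
```python
from h import *
c=cv2.imread('pics/w36.png');cv2.imwrite('pics/c36.png',cv2.resize(c[175:290,270:385],(600,600),interpolation=2))
w=ctrl.get_image('wrist')
print('marker end',ray(w,[(301,212),(293,229)],8).round(1))
```

```text
marker end [[617.4 190.3   8. ]
 [614.7 177.    8. ]]
```

View pics/c36.png

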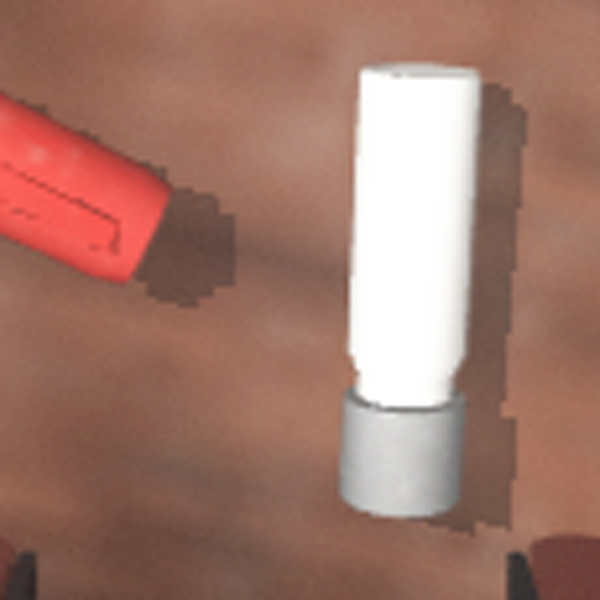

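Run:
```python
from h import *
w=ctrl.get_image('wrist')
k=115/600
g=lambda x,y:(270+x*k,175+y*k)
for z in(8.5,):
    P=ray(w,[g(360,72),g(481,72),g(460,500),g(341,500)],z);v=P[:2].mean(0)-P[2:].mean(0)
    print(P[:,:2].round(1).tolist(),P.mean(0).round(1),np.degrees(np.arctan2(-v[0],v[1])).round(2),np.linalg.norm(v).round(1))
go([653.8,188.8,30],13)
```

```text
[[639.2, 211.8], [654.6, 215.7], [667.8, 157.7], [651.8, 153.6]] [653.4 184.7   8.5] 12.55 59.5
pos [639.2 173.9  96.7] heading 14.1 tilt 1.01 w 39.6 F [ 0.2 -0.6  0.7] t 49.92
turn [-0.001  0.018  0.019] per row [-0.0001  0.0018  0.0019]
shift now [ 19.  -10.8  66.4] after turn [ 17.6 -11.2  66.7] mean/row [ 1.83 -1.1   6.66] len/row 7.0
```

```bash
python3 -m handwheel '[[[0,0.009,0.01],[7,-4,0],0.35],[[0,0.009,0.01],[6,-4,0],0.35],[[0,0,0],[2,-1,0],0.35],[[0,0,0],[0,0,0],0.35],[[0,0,0],[0,0,15],0.35],[[0,0,0],[0,0,20],0.35],[[0,0,0],[0,0,15],0.35],[[0,0,0],[0,0,6],0.35],[[0,0,0],[0,0,0],0.35],[[0,0,0],[0,0,0],0.35]]'
python3 - <<'E'
from h import *
go([653.7,188.5,-17.5],12.6)
w=ctrl.get_image('wrist');save(w,'w37')
c=cv2.imread('pics/w37.png');cv2.imwrite('pics/c37.png',cv2.resize(c[150:350,220:420],(600,600),interpolation=2))
E
```

```text
t: 50.75
ee_pos: [656.2, 182.6, 42.2]
orientation: [-3.122, -0.338, -0.012]
ft_force: [0.8, 0.3, 0.1]
width: 30.8
pos [656.2 182.6  42.2] heading 12.38 tilt 0.47 w 30.8 F [0.8 0.3 0.1] t 50.75
turn [-0.001 -0.008 -0.004] per row [-0.0001 -0.0008 -0.0004]
shift now [-1.6 -6.2 59.7] after turn [-1.1 -6.3 59.7] mean/row [-0.14 -0.63  5.97] len/row 6.0
```

View pics/c37.png

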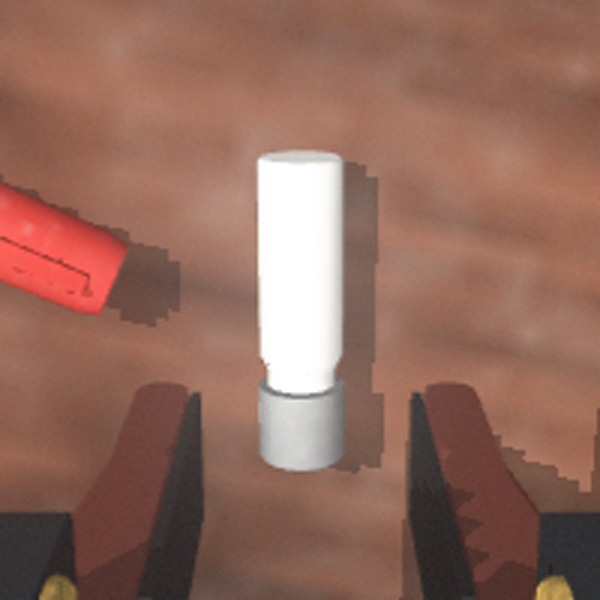

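Run:
```python
from h import *
w=ctrl.get_image('wrist')
g=lambda x,y:(220+x/3,150+y/3)
P=ray(w,[g(258,160),g(343,160),g(343,462),g(258,462)],8.5);v=P[:2].mean(0)-P[2:].mean(0)
print(P.mean(0).round(1),np.degrees(np.arctan2(-v[0],v[1])).round(2),np.linalg.norm(v).round(1))
go(P.mean(0)*[1,1,0]+[0,0,-17.5],12.5)
```

```text
[653.8 187.1   8.5] 12.3 60.5
pos [656.5 182.7  42.8] heading 12.38 tilt 0.53 w 30.7 F [-0.1  0.4 -0. ] t 50.85
turn [-0.001 -0.009 -0.002] per row [-0.0001 -0.0009 -0.0002]
shift now [-2.3 -4.8 60.3] after turn [-1.7 -4.8 60.3] mean/row [-0.2  -0.48  6.03] len/row 6.1
```

```bash
python3 -m handwheel '[[[0,-0.009,-0.002],[-1,-3,0],0.35],[[0,0,0],[-0.8,-2,4],0.35],[[0,0,0],[0,0,10],0.35],[[0,0,0],[0,0,12],0.35],[[0,0,0],[0,0,8],0.35],[[0,0,0],[0,0,4],0.35],[[0,0,0],[0,0,0],0.35],[[0,0,0],[0,0,0],0.35],[[0,0,0],[0,0,0],0.35],[[0,0,0],[0,0,0],0.35]]'
python3 - <<'E'
from h import *
go([653.7,187.5,-19],12.4)
E
```

```text
t: 51.68
ee_pos: [654.5, 188.3, 2.5]
orientation: [-3.122, -0.343, -0.002]
ft_force: [-0.7, 0.5, 0.4]
width: 30.6
pos [654.5 188.3   2.5] heading 12.53 tilt 0.11 w 30.6 F [-0.7  0.5  0.4] t 51.68
turn [-0.001 -0.002  0.002] per row [-0.0001 -0.0002  0.0002]
shift now [-0.9  0.6 21.5] after turn [-0.9  0.6 21.5] mean/row [-0.09  0.06  2.15] len/row 2.2
```

```bash
python3 -m handwheel '[[[0,0,0],[-0.8,0.5,6],0.35],[[0,0,0],[0,0,7],0.35],[[0,0,0],[0,0,5],0.35],[[0,0,0],[0,0,1.5],0.35],[[0,0,0],[0,0,0],0.35],[[0,0,0],[0,0,0],0.35],[[0,0,0],[0,0,0],0],[[0,0,0],[0,0,0],0],[[0,0,0],[0,0,0],0],[[0,0,0],[0,0,0],0]]'
python3 - <<'E'
from h import *
go([653.7,187.5,-19],12.4)
s=ctrl.get_image('scene');save(s,'s38')
b=cv2.imread('pics/s38.png');cv2.imwrite('pics/c38.png',cv2.resize(b[190:270,300:400],(600,480),interpolation=2))
E
```

```text
t: 52.52
ee_pos: [654.6, 187.7, -18.0]
orientation: [-3.121, -0.342, -0.005]
ft_force: [-0.3, 0.1, -0.5]
width: 15.2
pos [654.6 187.7 -18. ] heading 12.52 tilt 0.21 w 15.2 F [-0.3  0.1 -0.5] t 52.52
turn [-0.001 -0.004  0.002] per row [-0.0001 -0.0004  0.0002]
shift now [-0.9 -0.   1. ] after turn [-0.9 -0.   1. ] mean/row [-0.09 -0.    0.1 ] len/row 0.1
```

View pics/c38.png

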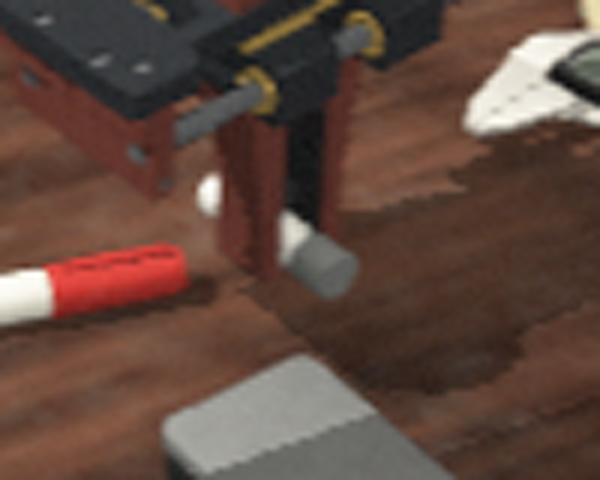

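```bash
python3 -m handwheel '[[[0,0,0],[0,0,-5],0],[[0,0,0],[0,0,-12],0],[[0,0,0],[0,0,-14],0],[[0,0,0],[0,0,-8],0],[[0,0,0.012],[-1,8,0],0],[[0,0,0.012],[-1,14,0],0],[[0,0,0.012],[-1,18,0],0],[[0,0,0.012],[-1,18,0],0],[[0,0,0.012],[-1,16,0],0],[[0,0,0.012],[0,10,0],0]]'
python3 - <<'E'
from h import *
go([666,86.8,25],8.3)
E
```

```text
t: 53.4
ee_pos: [667.0, 99.1, 28.5]
orientation: [-3.132, -0.225, -0.013]
ft_force: [0.3, 0.2, -0.5]
width: 15.3
pos [667.   99.1  28.5] heading 8.2 tilt 0.5 w 15.3 F [ 0.3  0.2 -0.5] t 53.4
turn [-0.001 -0.009 -0.002] per row [-0.0001 -0.0009 -0.0002]
shift now [-2.8 12.   3.4] after turn [-2.8 12.   3.5] mean/row [-0.28  1.2   0.34] len/row 1.3
```

```bash
python3 -m handwheel '[[[0,-0.009,-0.002],[-1.5,3,0],0],[[0,0,0],[-1,2,0],0],[[0,0,0],[0,1,0],0],[[0,0,0],[0,0,0],0],[[0,0,0],[0,0,0],0],[[0,0,0],[0,0,0],0],[[0,0,0],[0,0,0],0],[[0,0,0],[0,0,0],0],[[0,0,0],[0,0,0],0],[[0,0,0],[0,0,0],0]]'
python3 - <<'E'
from h import *
go([666,86.8,0],8.3)
w=ctrl.get_image('wrist');save(w,'w39')
E
```

```text
t: 54.23
ee_pos: [664.7, 91.2, 27.8]
orientation: [-3.132, -0.225, 0.004]
ft_force: [-0.2, -0.9, 0.3]
width: 15.5
pos [664.7  91.2  27.8] heading 8.22 tilt 0.17 w 15.5 F [-0.2 -0.9  0.3] t 54.23
turn [-0.002  0.003 -0.001] per row [-0.0002  0.0003 -0.0001]
shift now [ 0.7  4.6 27.8] after turn [ 0.6  4.6 27.8] mean/row [0.07 0.46 2.78] len/row 2.8
```

View pics/w39.png

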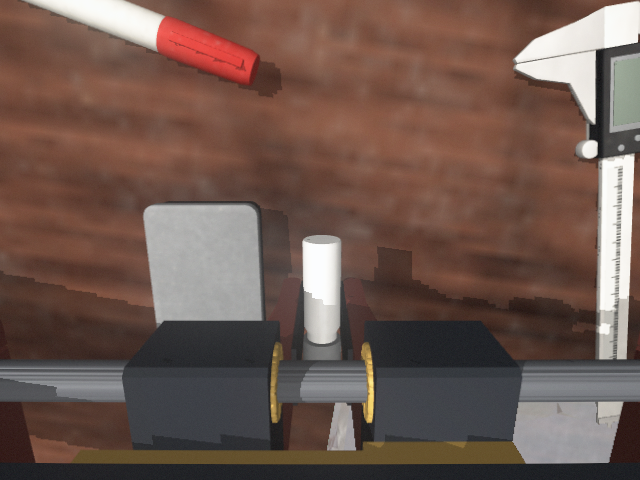

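Run:
```python
from h import *
c=cv2.imread('pics/w39.png');cv2.imwrite('pics/c39.png',cv2.resize(c[190:330,130:360],(800,487),interpolation=2))
```

```text
(no output)
```

View pics/c39.png

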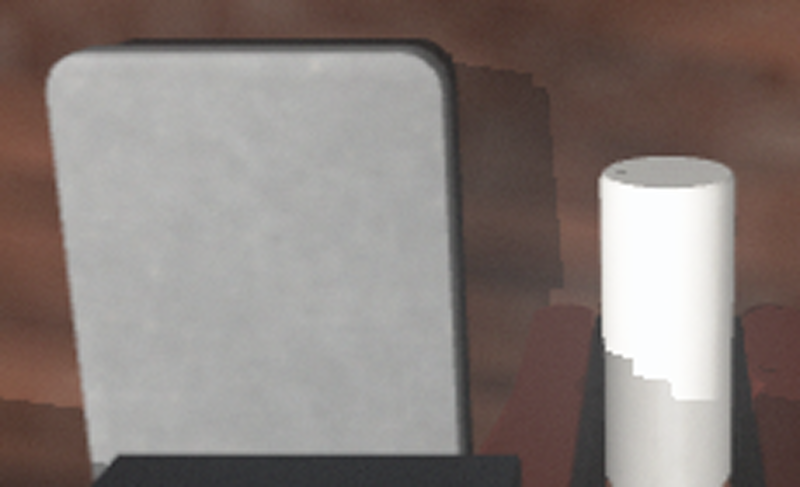

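Run:
```python
from h import *
w=ctrl.get_image('wrist');o=ctrl.get_obs()
s=800/230
g=lambda x,y:(130+x/s,190+y/s)
B=ray(w,[g(443,95),g(463,450)],19);L=ray(w,[g(48,100),g(93,455)],19);T=ray(w,[g(90,51),g(400,51)],19);G=ray(w,[g(456,80),g(468,440)],2)
for n,A in(('back z19',B),('front',L),('left end',T),('base back z2',G)):
    d=A[0]-A[1];print(n,A[:,:2].round(1).tolist(),np.degrees(np.arctan2(d[1],d[0])).round(1))
z=o['ee_pos'][2]+18
V=ray(w,[g(602,180),g(733,180),g(728,470),g(607,470)],z+8.5);print('vial',V.round(1).tolist(),o['ee_pos'].round(1))
V=ray(w,[g(667,158),g(667,188)],z+17);print(V)
```

```text
back z19 [[627.6, 118.5], [636.2, 63.8]] 98.9
front [[571.6, 109.7], [579.9, 54.7]] 98.6
left end [[577.3, 117.7], [620.9, 124.0]] -171.8
base back z2 [[627.0, 117.3], [635.2, 57.0]] 97.8
vial [[652.1, 119.0, 54.3], [667.4, 121.2, 54.3], [672.7, 83.9, 54.3], [657.6, 81.7, 54.3]] [664.7  91.1  27.8]
[[659.04033886 124.86883557  62.80030259]
 [659.53565471 121.43599899  62.80030259]]
```

```bash
python3 -m handwheel '[[[0,0.003,0],[0,2.4,0],0],[[0,0,-0.003],[0,2,0],0],[[0,0,0],[0,0,0],0],[[0,0,0],[0,0,6],0],[[0,0,0],[0,0,10],0],[[0,0,0],[0,0,10],0],[[0,0,0],[0,0,6],0],[[0,0,0],[0,0,0],0],[[0,0,0],[0,0,0],0],[[0,0,0],[0,0,0],0]]'
python3 - <<'E'
from h import *
go([665.3,86.4,-18],8.4)
E
```

```text
t: 55.17
ee_pos: [664.4, 85.9, -9.3]
orientation: [-3.132, -0.229, 0.003]
ft_force: [-0.1, 0.2, -0.7]
width: 15.0
pos [664.4  85.9  -9.3] heading 8.38 tilt 0.13 w 15.0 F [-0.1  0.2 -0.7] t 55.17
turn [-0.002  0.002 -0.   ] per row [-0.0002  0.0002 -0.    ]
shift now [ 1.  -0.3  8.7] after turn [ 1.  -0.4  8.7] mean/row [ 0.1  -0.04  0.87] len/row 0.9
```

```bash
python3 -m handwheel '[[[0,0.002,0],[0.9,-0.4,3],0],[[0,0,0],[0,0,3],0],[[0,0,0],[0,0,0],0],[[0,0,0],[0,0,0],0],[[0,0,0],[0,0,0.8],0],[[0,0,0],[0,0,0],0],[[0,0,0],[0,0,0.7],0],[[0,0,0],[0,0,0],0],[[0,0,0],[0,0,0],0],[[0,0,0],[0,0,0],0]]'
python3 - <<'E'
from h import *
go([665.3,86.4,-18],8.4)
E
```

```text
t: 56.0
ee_pos: [666.5, 86.8, -16.1]
orientation: [-3.131, -0.23, -0.005]
ft_force: [-0.3, 0.5, -0.1]
width: 15.4
pos [666.5  86.8 -16.1] heading 8.39 tilt 0.2 w 15.4 F [-0.3  0.5 -0.1] t 56.0
turn [-0.001 -0.003 -0.   ] per row [-0.0001 -0.0003 -0.    ]
shift now [-1.2  0.2  1.9] after turn [-1.2  0.2  1.9] mean/row [-0.12  0.02  0.19] len/row 0.2
```

```bash
python3 -m handwheel '[[[0,-0.003,0],[-1,0,0.6],0],[[0,0,0],[0,0,0],0],[[0,0,0],[0,0,0.8],0],[[0,0,0],[0,0,0],0],[[0,0,0],[0,0,0.8],0],[[0,0,0],[0,0,0],0],[[0,0,0],[0,0,0],0],[[0,0,0],[0,0,0],0],[[0,0,0],[0,0,0],0],[[0,0,0],[0,0,0],0]]'
python3 - <<'E'
from h import *
go([665.3,86.4,-18],8.4)
s=ctrl.get_image('scene');save(s,'s40')
b=cv2.imread('pics/s40.png');cv2.imwrite('pics/c40.png',cv2.resize(b[210:310,310:430],(720,600),interpolation=2))
E
```

```text
t: 56.83
ee_pos: [665.6, 86.6, -18.2]
orientation: [-3.132, -0.23, -0.0]
ft_force: [-0.3, 0.1, -0.5]
width: 15.5
pos [665.6  86.6 -18.2] heading 8.39 tilt 0.09 w 15.5 F [-0.3  0.1 -0.5] t 56.83
turn [-0.001 -0.    -0.   ] per row [-0.0001 -0.     -0.    ]
shift now [-0.4  0.2 -0.2] after turn [-0.4  0.2 -0.2] mean/row [-0.04  0.02 -0.02] len/row 0.0
```

View pics/c40.png

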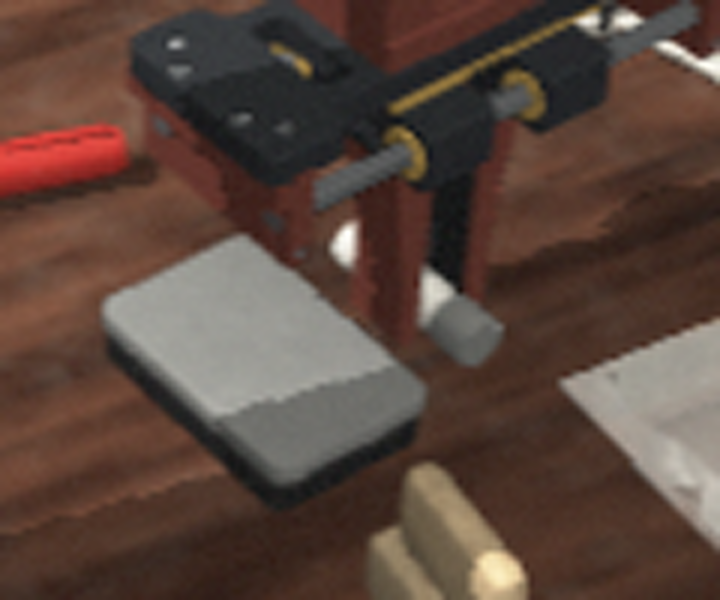

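```bash
python3 -m handwheel '[[[0,0,0],[0,0,0.5],0],[[0,0,0],[0,0,0],0],[[0,0,0],[0,0,0],0.21],[[0,0,0],[0,0,0],0.24],[[0,0,0],[0,0,0],0.27],[[0,0,0],[0,0,0],0.27],[[0,0,0],[0,0,-8],0.27],[[0,0,0],[0,0,-20],0.27],[[0,0,0],[0,0,-30],0.27],[[0,0,0],[0,0,-30],0.27]]'
python3 -m handwheel '[[[0,0,0],[0,-5,-20],0.4],[[0,0,0],[0,8,-20],0.5],[[0,0,0],[0,20,-15],0.5],[[0,0,0],[0,30,-5],0.5],[[0,0,0],[0,30,0],0.5],[[0,0,0],[0,20,0],0.5],[[0,0,0],[0,10,0],0.5],[[0,0,0],[0,0,0],0.5],[[0,0,0],[0,0,0],0.5],[[0,0,0],[0,0,0],0.5]]'
python3 - <<'E'
from h import *
go([665.3,86.4,-18],8.4)
w=ctrl.get_image('wrist');save(w,'w41')
s=ctrl.get_image('scene');save(s,'s41')
find(s,['stamp','vial','plate','plate_pad','disc','ink_pad','block'])
find(w,['stamp','vial','ink_pad'])
E
```

```text
t: 57.72
ee_pos: [660.0, 85.9, 65.6]
orientation: [-3.132, -0.23, 0.022]
ft_force: [0.4, 0.0, 0.9]
width: 23.5
t: 58.55
ee_pos: [682.7, -27.6, 143.4]
orientation: [-3.132, -0.234, -0.005]
ft_force: [-0.0, 0.4, 0.2]
width: 43.9
pos [682.7 -27.6 143.4] heading 8.54 tilt 0.18 w 43.9 F [-0.   0.4  0.2] t 58.55
turn [-0.001 -0.003  0.002] per row [-0.0001 -0.0003  0.0002]
shift now [  -0.8 -115.3  161.5] after turn [  -0.6 -115.4  161.4] mean/row [ -0.07 -11.53  16.15] len/row 19.8
spot_point stamp 0.68 [ 6.034e+02 -3.270e+01 -2.000e-01] [386. 317.]
spot_point vial 0.71 [664.1  88.5  -2.8] [377. 261.]
spot_point plate 0.88 [ 598.3 -139.8   21.1] [424. 358.]
spot_point plate_pad 0.64 [ 632.5 -144.9   32.7] [447. 347.]
spot_point disc 0.79 [ 630.1 -138.5   33.3] [443. 344.]
spot_point ink_pad 0.55 [605.2  75.1  -7.3] [353. 278.]
spot_point ink_pad 0.28 [ 599.7 -138.8   23.4] [425. 356.]
spot_point block 0.9 [ 602.2 -139.8   -4.1] [425. 368.]
spot_point block 0.34 [ 598.9 -139.    21.5] [425. 358.]
spot_point stamp 0.7 [604.8 -30.9   0. ] [230. 213.]
spot_point vial 0.79 [662.3  92.    4.8] [319.  67.]
spot_point ink_pad 0.61 [604.   81.2   2.1] [241.  71.]
```

View pics/w41.png

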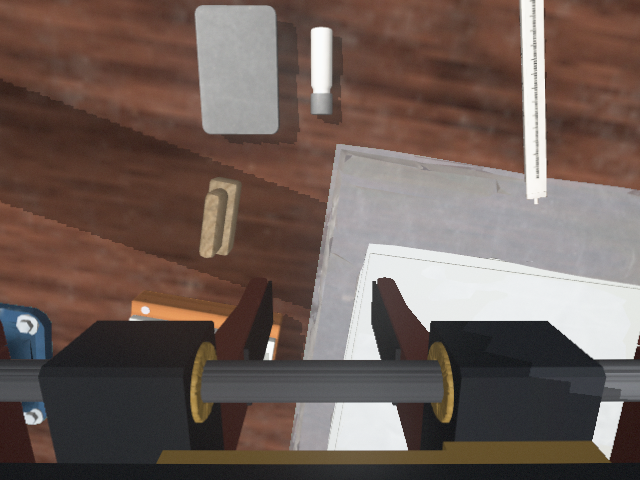

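View pics/s41.png

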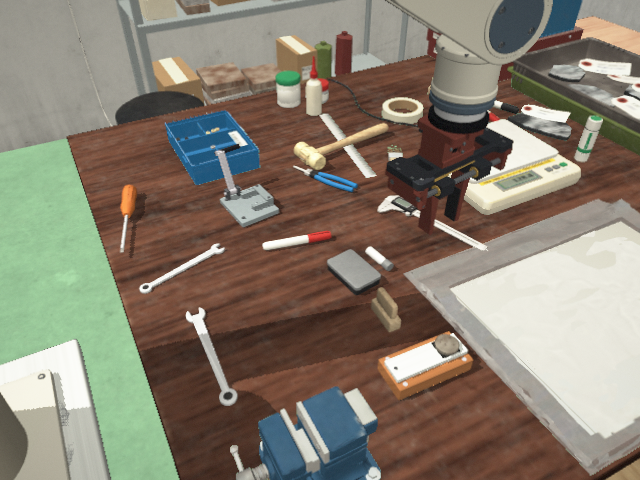

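Run:
```python
from h import *
w=ctrl.get_image('wrist');save(w,'w42')
c=cv2.imread('pics/w42.png');cv2.imwrite('pics/c42.png',cv2.resize(c[0:145,185:350],(683,600),interpolation=2))
```

```text
(no output)
```

View pics/c42.png

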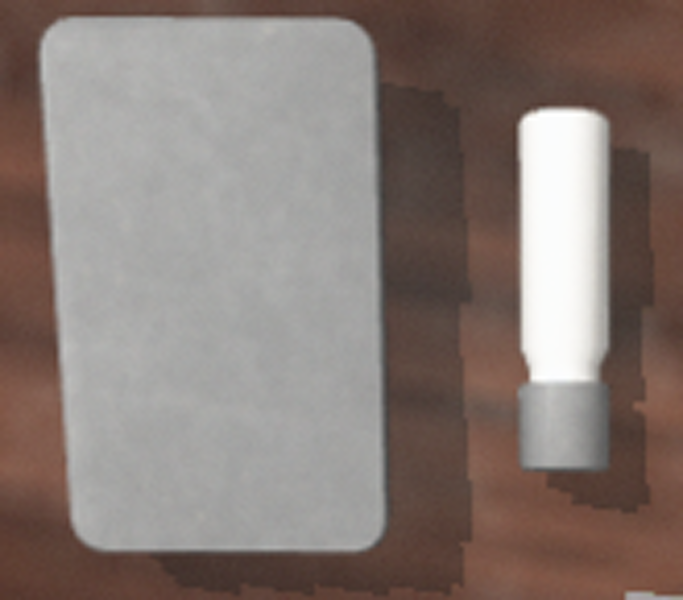

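Run:
```python
from h import *
w=ctrl.get_image('wrist');s=600/145
g=lambda x,y:(185+x/s,y/s)
B=ray(w,[g(374,17),g(387,551),g(72,551),g(40,17)],19);V=ray(w,[g(520,110),g(609,110),g(608,468),g(520,468)],8.5)
ang=lambda a,b:np.degrees(np.arctan2(-(a-b)[0],(a-b)[1]))
print('ink',B[:,:2].round(1).tolist(),B.mean(0).round(1),ang(B[0],B[1]),ang(B[3],B[2]))
v0=V[:2].mean(0);v1=V[2:].mean(0);print('vial',V.mean(0).round(1),ang(v0,v1),np.linalg.norm(v0-v1),np.linalg.norm(V[0]-V[1]))
a=np.radians(8.4);x=np.array([np.cos(a),np.sin(a)]);y=np.array([-np.sin(a),np.cos(a)])
m=B[:2].mean(0)[:2];d=V.mean(0)[:2]-m;print('rel to back-edge mid: out',d@x,'along',d@y)
S=[ (n,c2w(w,r[0]['position'])) for n in['stamp'] for r in [ctrl.look_for(w,n)]];print(S)
```

```text
ink [[626.9, 125.2], [639.6, 39.2], [583.0, 30.8], [571.2, 117.0]] [605.2  78.   19. ] 8.400202512379979 7.741033175305127
vial [664.8  88.6   8.5] 8.431104293294798 60.32223875772408 15.70133967215553
rel to back-edge mid: out 32.153252671668 along 1.6816865655176882
[('stamp', array([605.36040642, -24.54064075,  37.03500135]))]
```

Run:
```python
from h import *
print(ctrl.close_job(), ctrl.get_obs()['t'])
```

```text
the job is handed in; nothing more can be done
the job is handed in; nothing more can be done
```

I did every step in the order asked and handed the job in at about 59 s of the 118 s. The robot was clear of everything. No verdict is reported.

Last checks, from the pictures:

| Item | What the check showed |
|---|---|
| Clamp bar | Against its stop, with about 14 N resisting further push; still leaning back in the final picture |
| Plate | Flat on the block, less than 1 mm off centre and 0.2° off the block's length |
| Disc | On the black pad, about 1 mm off centre at most just before release; centred by eye afterwards |
| Stamp | Upright, within about 1 mm of the midpoint between block and ink pad, on their centre line |
| Vial | Parallel to the ink pad's back edge within 0.1°, about 1.7 mm off centre along it, with a gap of about 24 mm |

Some things disagreed with the description or the measurements:

- **Fingertips:** they stand about 22 mm behind the reported TCP, not 8 mm ahead of it. The first two grasps at the bar handle closed on nothing because of this. I corrected the heights afterwards.
- **Object sizes:** in the pictures the ink pad is about 88 x 57 mm, the vial about 16 mm across and the stamp foot about 59 x 21 mm, all smaller than listed. I worked from the visible edges and left the vial gap slightly over 2 cm for this reason.
- **Network positions:** in the last pictures some readings were a few mm off, for example about 5 mm for the block. I relied on edges measured in the wrist camera pictures instead.

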